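Lever up a leaning electrical trainer and shim it level

ROBOT

A 7-joint arm with a two-finger parallel gripper is mounted at the origin on the work surface. World frame = base frame: x ahead of the robot, y to its left, z up, the work surface at z = 0. Lengths are in m, angles in rad, forces in N, time in s.
With the tool pointing down it reaches from about 0.425 to 0.925 m from the base axis. Payload 6.8 kg.
Tool frame: the origin (TCP) lies midway between the tips of the shut fingers; the grasp point (between the pads) lies 19 mm behind it; z points along the fingers, y is the direction in which the jaws open and shut (so a half turn about z gives the same grasp; the last joint's range is limited). The gripper opens to 85 mm and grips with 20 to 120 N. Pads are 22 mm wide; open, the fingers measure 114 mm over their backs; the gripper's body (76 mm by 85 mm) begins 54 mm behind the grasp point. The pads swing forward as they close: fully open they stand 13 mm farther back than shut.
Start: joints at [-1.36, 0.477, 0.022, 1.555, -0.011, 1.109, -0.083], TCP at [0.212, 0.641, 0.231] pointing down, gripper open.
Joint ranges: [-2.96, 2.96], [-0.34, 2.1], [-1.41, 1.46], [0.24, 2.44], [-1.37, 4.51], [0.17, 1.92], [-2.96, 2.96]. Speed limits (rad/s): [2.39, 2.39, 3.14, 3.14, 3.14, 3.14, 3.14].

INTERFACE

Orientations are given as a rotation vector (axis times angle).
In Python, from station import telemetry, imaging, close_job gives the robot as it stands.
- The arm moves only by the tool arm_command, never from a script. Its argument "rows" is a list of rows, each an object of numbers: "ax", "ay", "az": the turn, a rotation vector about the tool's x, y, z in rad; "x", "y", "z": the shift along the tool's x, y, z in cm; "fingers": the opening in per cent of the stroke, from 0 (shut) to 100 (fully open). In form: [{"ax": .., "ay": .., "az": .., "x": .., "y": .., "z": .., "fingers": ..}, ...]. A call has 1 to 5 rows; each row shifts and turns the commanded pose from where the row before left it, along the tool's axes as they then stand; what a row does not reach is not made up. A row lasts 1/8 s, in which the tool goes at most 62.5 mm and 10.7 degrees, less where a joint would pass 70% of its speed; a pose out of reach is approached as far as the arm can. A call is refused whole if a number of a shift passes 6.25 or a number of a turn 0.188, either way. A call with a gripper value outside its range is refused whole. The fingers move at their own pace and stop on an object; "grip_force" is the grip in N (left out, the last holds). Time passes only in rows, so rows that do not move let the fingers close. It gives the time, the measured TCP pose, the force and the opening at its end, in the units of the state.
- telemetry.get_obs(): the state, without advancing time (a new reading comes with each control period).
- imaging.grab_frame(name): name is "scene" or "top" or "wrist"; returns a dict with "color" (384x512x3 uint8, red, green, blue), "fx", "fy", "cx", "cy" (pixels), "rvec" (rotation vector, rad) and "tvec" (3), from world to camera coordinates, as OpenCV has them; the wrist camera has in their place "mount" (4x4, takes a point from camera to tool coordinates, whose origin is the TCP and whose axes are the flange's). Camera axes: x right, y down, z forward; pixel columns grow to the right and rows downward; lengths in m; the calibration is good to about 2 mm. A picture is of the moment at which its call begins: read the wrist's pose just before it. There is no depth.
- close_job(): hands the job in, once; it reports no verdict.
The state is a dict: "time_s": time; "q": joint angles; "dq": joint speeds; "effort": joint torques, N m; "tool_pos": TCP position; "tool_rot": TCP orientation; "force": force on the tool from outside, world axes, zero at the start; "ft_torque": the same for the moment, N m; "grip_width": finger opening in m.
Only numpy, scipy, OpenCV 4.12 (cv2) and the standard library are available. Lean on these libraries where they do the work, as an engineer would, in place of code of your own. Each camera call takes 0.05 s, during which the arm holds its last target. There are 200 camera calls.

TASK

The blue electrical trainer leans because its orange foot is too short. Pick up the pry bar, put its tip under the trainer's edge, lever the edge up over the steel ridge of the stand and swing the bar's handle under the red keeper hook so that it stays up when you let go; then slide the yellow shim under the orange foot. Finally free the bar, let the trainer down on the shim so that it stands level, and lay the bar flat on the table clear of trainer, stand and shim, without shifting the trainer or disturbing the other things on the table.

Things in the scene. Friction and masses are not known exactly. Their poses are not given: they have to be found in the camera images.
- stand: Fixed stand, origin on the table under the ridge, axes as ridge. Base plate 5 mm thick, y = -190 to +20 mm, x = -56 to +30 mm. A bar laid along y over the ridge goes down past the hook (9 mm free beside it); pressed level and swung 0.11 rad about its tip towards -x (24 mm at the hook), its handle is under the hook with 2 mm to spare and stays there when let go, pressed up by the trainer's weight.
- ridge (a point): Top middle of the rounded steel fulcrum ridge on the stand, 33 mm above the table. The ridge is a 60 mm long, 16 mm thick round bar along this frame's x (its axis lies 8 mm below this point); +y points to the trainer, level; z up. The bar is laid across it, along y.
- keeper (a point): Middle of the underside of the red keeper hook on the stand, 51 mm above the table, axes as ridge; in the ridge frame at x = -31, y = -155 mm. The hook's arm is 24 mm wide in y and 9 mm thick, overhangs x = -41 to -21 mm of the ridge frame and is open towards +x; its post (60 mm tall) fills x = -53 to -41 mm.
- panel (a point): Middle of the trainer's cream top panel; z is the panel's normal, +y points away from the stand. The trainer is a loose blue box, 2 to 3.1 kg, 240 mm (x) by 170 mm (y) by 82 mm high, with two black feet 35 mm high at its far side and one orange foot 25 mm high at its near side, next to the stand, so that it leans 0.064 rad (10 mm) towards the stand.
- near_edge (a point): Point on the trainer's near lower edge where the bar's tip goes under, axes as panel. It starts about 25 mm above the table and about 50 mm from the ridge in +y; space below it is open and extends inwards. The orange foot begins 70 mm away in +x. With the bar's tip 15 mm inside the edge, pressing the bar level on the ridge lifts the orange foot about 15 mm off the table.
- foot (a point): Middle of the outer lower edge of the orange foot, axes as panel. The foot's underside is 50 mm wide (x) and goes 30 mm inwards (y = 0 to 30 mm); the foot stands out 10 mm from the trainer's wall, and an orange plate on the wall marks it. Starts on the table.
- bar_grip (a point): Middle of the yellow grip band of the pry bar, on the bar's centre line, half-way up (12 mm above the table as it lies). x points along the bar to its tip, z up as it lies. Black handle 24 mm wide and 24 mm high from x = -100 to +60 mm; from there a flat steel blade 22 mm wide and 8 mm thick (centred in height) to the tip at x = 165 mm. Centre of mass about x = 30 mm, 0.35 kg.
- bar_tip (a point): Middle of the tip end of the pry bar's blade, axes as bar_grip. Laid over the ridge sloping about 0.45 rad, tip down, the blade goes in under the near edge clear of both edge and table.
- shim_grip (a point): Middle of the yellow shim's grip lug, 15 mm above the table. +y points to the shim's thin nose, z up. The shim is a flat plate 36 mm wide (x), 130 mm long (y), 10 mm thick, whose tail end is raised to a lug 36 mm wide, 40 mm long and 30 mm high over all; the nose end is at y = 110 mm. 0.12 kg, lies on the table.
- shim_nose (a point): Middle of the shim's nose end, 5 mm above the table, axes as shim_grip.
- multimeter: Bystander: blue multimeter with grey face, 85 x 165 x 36 mm, origin under its middle.
- screwdriver: Bystander: red-handled screwdriver, 200 mm long, lying on the table.
- wallbox: Bystander: orange round wall box, open cup 68 mm across and 45 mm high, origin under its middle.
Things that resemble listed ones, but are neither listed nor needed, are in the scene too. Of the things that look like the part that bears shim_grip, take the one that is farthest from the robot's base at the start.

How it is judged:
By the outcome, as a careful person would: the job done as asked, in the order asked, and still so for the second after the job is handed in, with the robot touching nothing.
It also fails if it takes over 72 s, if anything falls off the work surface, if the arm or the gripper's body presses on something with over 40 N, if the wrist force passes 120 N, or if a joint passes its speed limit or range.

## Working session

There is one attempt and no reset: what is moved stays moved. The work goes in short steps, Python scripts to look and compute and a tool call to move; the robot and the scene stay as the last step left them, time stands still between calls to the robot, and variables do not carry over. Pictures are saved under pics/ and viewed, about 8 in all and at most 12, crops included, and the job is handed in when it is done.

Besides the shell and the picture viewer there is one more tool, called after "Request:" by a JSON object that holds its "fn" and its "kwargs", one argument or row to a line. arm_command: Moves the arm, as the interface text tells. Its arguments: {"type":"object","properties":{"rows":{"type":"array","items":{"type":"object","properties":{"ax":{"type":"number"},"ay":{"type":"number"},"az":{"type":"number"},"x":{"type":"number"},"y":{"type":"number"},"z":{"type":"number"},"fingers":{"type":"number"}}}},"grip_force":{"type":"number"}},"required":["rows"]}

```bash
ls; mkdir -p pics
python3 - <<'E'
from station import telemetry, imaging
import cv2,numpy as np,pickle
o=telemetry.get_obs();print(o)
F={}
for n in("scene","top"):
    f=imaging.grab_frame(n);F[n]=f
    print(n,{k:np.round(v,4) for k,v in f.items() if k!="color"})
pickle.dump(F,open("f0.pkl","wb"))
im=np.vstack([F["scene"]["color"],F["top"]["color"]])[:,:,::-1]
for n in F: cv2.imwrite(f"pics/{n}0.png",cv2.resize(F[n]["color"][:,:,::-1],(800,600),interpolation=cv2.INTER_CUBIC))
E
```

```text
pics
{'time_s': 0.0, 'q': array([-1.36006673,  0.47781726,  0.02236058,  1.5564788 , -0.01152457,
        1.10928399, -0.08309619]), 'dq': array([ 2.71859456e-05, -9.79599705e-04, -3.50298656e-04, -9.13799790e-04,
       -1.20831860e-03, -6.09927821e-04,  1.20827449e-03]), 'effort': array([ 4.26642337e-04, -5.96437204e+01,  1.60788216e+00, -2.81207532e+01,
        1.22758158e-02,  9.04880231e-03,  9.07703651e-06]), 'tool_pos': array([0.21141405, 0.6404022 , 0.23030306]), 'tool_rot': array([-4.98677514e-01, -3.10158882e+00,  2.90798831e-03]), 'force': array([0.20504111, 0.25012503, 0.0767956 ]), 'ft_torque': array([ 0.03915383,  0.01726491, -0.03881033]), 'grip_width': 0.08533540921698873}
scene {'fx': np.float64(443.1267), 'fy': np.float64(443.1267), 'cx': np.float64(262.0818), 'cy': np.float64(195.1899), 'rvec': array([ 2.092 ,  0.9841, -0.4871]), 'tvec': array([-0.2574, -0.2358,  1.541 ])}
top {'fx': np.float64(389.9817), 'fy': np.float64(389.9817), 'cx': np.float64(260.9336), 'cy': np.float64(189.8067), 'rvec': array([ 2.189 , -2.1551,  0.0992]), 'tvec': array([-0.1115,  0.5566,  0.9811])}
```

View pics/scene0.png

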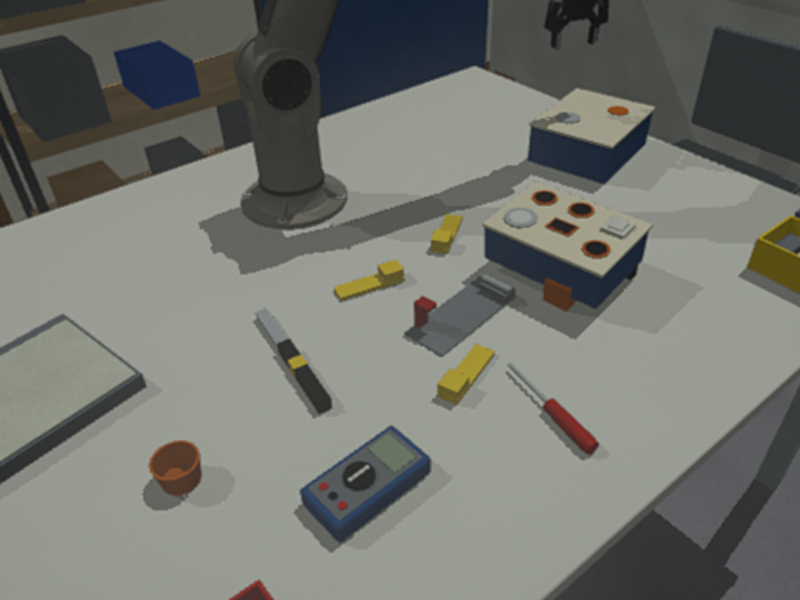

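View pics/top0.png

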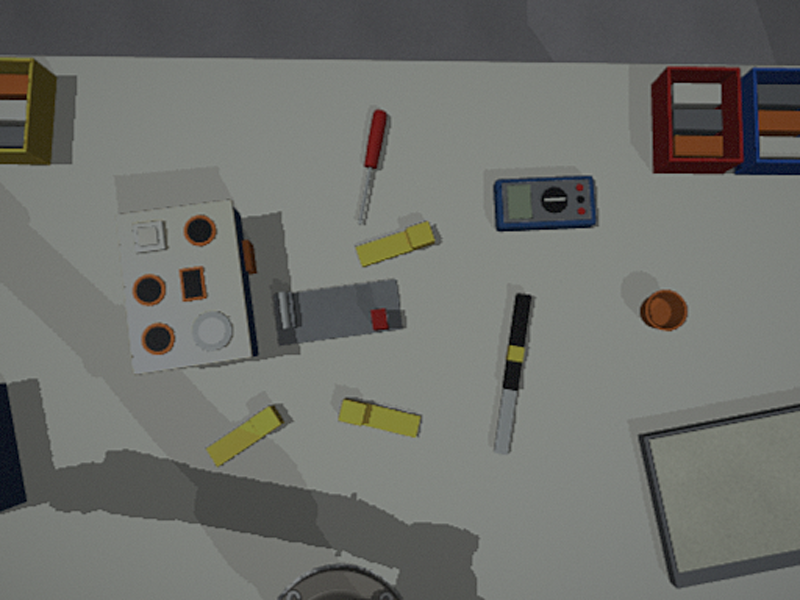

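The top view (800x600) shows three yellow shims at (395,243), (380,417) and (245,435). The base is at about (340,600), so the one at (395,243) is farthest; it is next to the orange foot at (250,257), with its lug at (425,235) and its nose at (358,253). The bar is at (515,370) with its tip down at (503,450), the ridge at (287,310) and the hook at (380,318). I'll measure these now and confirm the shim in a crop.

```bash
cat > h.py <<'E'
import numpy as np,cv2,pickle
from scipy.spatial.transform import Rotation as R
def cam(f):
    Rm=cv2.Rodrigues(np.array(f["rvec"],float))[0]; return Rm,-Rm.T@np.array(f["tvec"],float).ravel()
def ray(f,uv):
    Rm,c=cam(f); uv=np.atleast_2d(uv)
    d=np.c_[(uv[:,0]-f["cx"])/f["fx"],(uv[:,1]-f["cy"])/f["fy"],np.ones(len(uv))]@Rm
    return c,d
def onplane(f,uv,z):
    c,d=ray(f,uv); return c+d*((z-c[2])/d[:,2])[:,None]
def proj(f,P):
    Rm,c=cam(f); p=(np.atleast_2d(P)-c)@Rm.T
    return np.c_[f["fx"]*p[:,0]/p[:,2]+f["cx"],f["fy"]*p[:,1]/p[:,2]+f["cy"]]
def wristf(f,obs):
    T=np.eye(4);T[:3,:3]=R.from_rotvec(obs["tool_rot"]).as_matrix();T[:3,3]=obs["tool_pos"]
    M=np.linalg.inv(T@np.array(f["mount"])); g=dict(f); g["rvec"]=R.from_matrix(M[:3,:3]).as_rotvec(); g["tvec"]=M[:3,3]; return g
def blobs(mask,amin=25):
    n,l,s,c=cv2.connectedComponentsWithStats(mask.astype(np.uint8))
    return [(s[i],c[i],(l==i)) for i in range(1,n) if s[i,4]>=amin]
def hsv(f): return cv2.cvtColor(f["color"],cv2.COLOR_RGB2HSV).astype(int)
E
python3 - <<'E'
from h import *
np.set_printoptions(precision=4,suppress=True)
F=pickle.load(open("f0.pkl","rb"));f=F["top"];H=hsv(f);h,s,v=H[...,0],H[...,1],H[...,2]
M={"yellow":(h>20)&(h<34)&(s>120)&(v>70),"red":((h<5)|(h>174))&(s>140)&(v>50),"orange":(h>5)&(h<14)&(s>130)&(v>50),"black":(v<35)&(s<90)}
for n in F:
  f=F[n];H=hsv(f);h,s,v=H[...,0],H[...,1],H[...,2]
  M={"yellow":(h>20)&(h<34)&(s>120)&(v>60),"red":((h<5)|(h>174))&(s>140)&(v>50),"orange":(h>5)&(h<15)&(s>130)&(v>50),"black":(v<40)&(s<90),"cream":(v>130)&(s>25)&(s<80)&(h>10)&(h<35)}
  for k,m in M.items():
    for st,c,mm in blobs(m,30):
      if st[4]>30000: continue
      r=cv2.minAreaRect(np.argwhere(mm)[:,::-1].astype(np.float32))
      print(n,k,st[4],c.round(1),"rect",np.round(r[0],1),np.round(r[1],1),round(r[2],1),"xy0",onplane(f,c,0)[0,:2])
t=F["top"]["color"][:,:,::-1]
cv2.imwrite("pics/crop.png",np.hstack([cv2.resize(t[115:275,60:270],(800,600),interpolation=cv2.INTER_CUBIC)]))
E
```

```text
scene yellow 283 [284.8 149.3] rect [284.3 148.7] [12.5 27.4] 24.0 xy0 [0.3218 0.1643]
scene yellow 950 [497.5 163.1] rect [494.5 162.5] [49. 33.] 90.0 xy0 [0.7989 0.6029]
scene yellow 466 [238.  179.4] rect [235.8 178.7] [13.9 45.2] 71.6 xy0 [ 0.3506 -0.0446]
scene yellow 595 [296.6 239.2] rect [296.3 237.6] [17.  42.9] 36.5 xy0 [ 0.644  -0.0796]
scene yellow 76 [189.4 231.4] rect [189.5 231.5] [ 7.6 10.3] 63.4 xy0 [ 0.4454 -0.2716]
scene red 55 [271.8 193.8] rect [271.8 193.9] [11.2  5.4] 26.6 xy0 [ 0.4665 -0.0117]
scene red 306 [365.5 271.8] rect [364.9 271. ] [40.9  8.4] 47.1 xy0 [ 0.825  -0.0293]
scene red 66 [162.3 378. ] rect [160.5 377.5] [25. 11.] -0.0 xy0 [ 0.7511 -0.5217]
scene orange 51 [395.2  70.1] rect [395.  70.] [ 4. 12.] 90.0 xy0 [0.1779 0.9095]
scene orange 45 [347.9 127.4] rect [348.  126.5] [ 7. 14.] 90.0 xy0 [0.3621 0.417 ]
scene orange 59 [371.4 134.5] rect [371.5 134. ] [ 8. 15.] 90.0 xy0 [0.4441 0.4421]
scene orange 44 [358.5 146.5] rect [358.7 145.8] [19.6  6.5] 14.0 xy0 [0.4644 0.3548]
scene orange 70 [381.  159.5] rect [381. 159.] [10. 16.] 90.0 xy0 [0.558
[... 2940 characters left out ...]
 6.6] 4.4 xy0 [ 0.7215 -0.351 ]
top black 143 [127.1 147. ] rect [127.  147.5] [13. 14.] 90.0 xy0 [0.6703 0.2576]
top black 147 [122.6 180.8] rect [122.8 181.2] [16.1 10.3] 83.7 xy0 [0.5792 0.2651]
top black 166 [ 94.7 185.1] rect [ 95. 185.] [14. 14.] 90.0 xy0 [0.5665 0.3388]
top black 280 [332.5 204.6] rect [332.4 204.6] [ 9.5 32.7] 8.1 xy0 [ 0.5244 -0.2923]
top black 160 [100.7 216.4] rect [100.5 216.5] [13. 15.] 90.0 xy0 [0.484  0.3184]
top black 160 [327.4 240.1] rect [327.4 240. ] [ 9.5 17.7] 8.1 xy0 [ 0.4314 -0.2788]
top black 228 [420.  324.7] rect [419.9 325.4] [97.3  9.5] 82.1 xy0 [ 0.2197 -0.516 ]
top black 89 [231.9 368.7] rect [231.5 369.8] [53.1  9.3] 20.2 xy0 [ 0.1032 -0.0362]
```

View pics/crop.png

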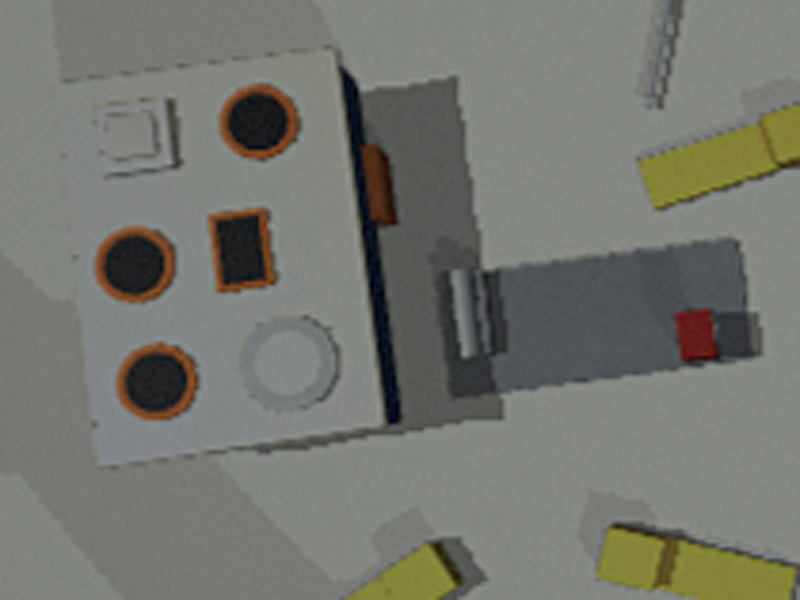

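The crop confirms that the shim at its top right (top image 512x384: about (253,156), world about (0.65,-0.08)) is the farthest of the three. The orange foot plate is at crop (378,185), the ridge at (465,312) and the hook at (697,335). Next I'll get coarse poses and move the wrist camera over the work.

```bash
cat >> h.py <<'E'
from station import telemetry, imaging
def pose():
    o=telemetry.get_obs(); return np.array(o["tool_pos"]),R.from_rotvec(o["tool_rot"]),o
def down(yaw,tilt=0):
    """tool down, tool x at yaw (world); tilt = tool-x dips down by tilt"""
    c,s=np.cos(yaw),np.sin(yaw)
    return R.from_matrix(np.array([[c,s,0],[s,-c,0],[0,0,-1.]]))*R.from_euler('y',-tilt)
def plan(p1,r1,p0=None,r0=None,n=0):
    if p0 is None: p0,r0,_=pose()
    p1=np.array(p1,float); rv=(r0.inv()*r1).as_rotvec(); d=p1-p0
    n=max(n,int(np.ceil(max(np.linalg.norm(d)/.06,np.linalg.norm(rv)/.18))),1)
    for i in range(n):
        ri=r0*R.from_rotvec(rv*i/n); s=ri.inv().apply(d/n)*100
        print(i,"xyz",s.round(2),"a",(rv/n).round(3))
    return p1,r1
E
python3 - <<'E'
from h import *
np.set_printoptions(precision=4,suppress=True)
F=pickle.load(open("f0.pkl","rb"));f=F["top"]
p,r,o=pose();print(r.as_matrix())
w=imaging.grab_frame("wrist");print({k:v for k,v in w.items() if k!="color"})
s=np.array([512/800,384/600])
cr=lambda u:np.array(u)/[800/210,600/160]+[60,115]
print("ridge",onplane(f,cr([(462,270),(466,357),(470,313)]),.033))
print("hook",onplane(f,cr([(697,335)]),.060))
print("plate R corners",onplane(f,cr([(735,240),(748,362)]),.005))
print("bar grip",onplane(f,[329.3,225.9],.024),onplane(f,np.array([[525,294]])*s,.024),"tip",onplane(f,np.array([[502,453]])*s,.016))
print("panel near edge",onplane(f,cr([(340,50),(385,425)]),.107),"foot",onplane(f,cr([(378,185)]),.02))
print("shim rect",onplane(f,[252.7,156],.015))
plan((0.50,0.08,0.33),down(np.pi-.1))
E
```

```text
[[-0.9496  0.3134 -0.0004]
 [ 0.3134  0.9496 -0.0016]
 [-0.0001 -0.0016 -1.    ]]
{'fx': 265.98648641330385, 'fy': 265.98648641330385, 'cx': 259.46408036911606, 'cy': 194.865436804505, 'mount': array([[-0.0004, -0.952 , -0.3063,  0.0785],
       [ 1.    , -0.0007,  0.0008,  0.0003],
       [-0.001 , -0.3063,  0.952 , -0.1422],
       [ 0.    ,  0.    ,  0.    ,  1.    ]])}
ridge [[0.5617 0.1018 0.033 ]
 [0.5023 0.097  0.033 ]
 [0.5323 0.0954 0.033 ]]
hook [[ 0.5182 -0.0588  0.06  ]]
plate R corners [[ 0.5887 -0.0811  0.005 ]
 [ 0.5029 -0.0916  0.005 ]]
bar grip [[ 0.4683 -0.2796  0.024 ]] [[ 0.5658 -0.297   0.024 ]] tip [[ 0.3057 -0.2604  0.016 ]]
panel near edge [[0.6954 0.1685 0.107 ]
 [0.456  0.1305 0.107 ]] foot [[0.6217 0.1643 0.02  ]]
shim rect [[ 0.6484 -0.0797  0.015 ]]
0 xyz [-4.09 -4.02 -0.9 ] a [-0.   -0.   -0.02]
1 xyz [-4.01 -4.1  -0.9 ] a [-0.   -0.   -0.02]
2 xyz [-3.93 -4.18 -0.9 ] a [-0.   -0.   -0.02]
3 xyz [-3.84 -4.25 -0.9 ] a [-0.   -0.   -0.02]
4 xyz [-3.76 -4.33 -0.9 ] a [-0.   -0.   -0.02]
5 xyz [-3.67 -4.4  -0.9 ] a [-0.   -0.   -0.02]
6 xyz [-3.58 -4.48 -0.9 ] a [-0.   -0.   -0.02]
7 xyz [-3.49 -4.55 -0.9 ] a [-0.   -0.   -0.02]
8 xyz [-3.4  -4.61 -0.9 ] a [-0.   -0.   -0.02]
9 xyz [-3.31 -4.68 -0.9 ] a [-0.   -0.   -0.02]
10 xyz [-3.21 -4.75 -0.9 ] a [-0.   -0.   -0.02]
```

Request:
{"fn": "arm_command", "kwargs": {
  "rows": [
    {"x": -4, "y": -4.1, "z": -0.9, "az": -0.02},
    {"x": -4, "y": -4.1, "z": -0.9, "az": -0.02},
    {"x": -4, "y": -4.2, "z": -0.9, "az": -0.02},
    {"x": -4, "y": -4.3, "z": -0.9, "az": -0.02},
    {"x": -4, "y": -4.3, "z": -0.9, "az": -0.02}
  ]
}}

```text
invalid input
```

Request:
{"fn": "arm_command", "kwargs": {
  "rows": [
    {"x": -4, "y": -4.4, "z": 0, "az": -0.02},
    {"x": -3.6, "y": -4.5, "z": 0, "az": -0.02},
    {"x": -3.5, "y": -4.6, "z": 0, "az": -0.02},
    {"x": -3.4, "y": -4.6, "z": 0, "az": -0.02},
    {"x": -3.3, "y": -4.7, "z": 0, "az": -0.02}
  ]
}}

```text
invalid input
```

Request:
{"fn": "arm_command", "kwargs": {
  "rows": [
    {"x": -3.2, "y": -4.7, "z": 0, "az": -0.02},
    {"x": -1, "y": -4.7, "z": 0},
    {"x": 0},
    {"x": 0}
  ]
}}

```text
invalid input
```

Run:
```python
from h import *
p,r,o=pose();print(p,r.as_rotvec(),o["q"],o["time_s"])
w=wristf(imaging.grab_frame("wrist"),o);t=imaging.grab_frame("top")
pickle.dump((w,t),open("f1.pkl","wb"))
cv2.imwrite("pics/w1.png",cv2.resize(w["color"][:,:,::-1],(800,600),interpolation=cv2.INTER_CUBIC))
```

```text
[0.21140698 0.6405498  0.23055718] [-4.98579532e-01 -3.10162659e+00  2.24908419e-03] [-1.36011139  0.47760991  0.02234432  1.55620553 -0.01152103  1.10934444
 -0.0830943 ] 0.15
```

View pics/w1.png

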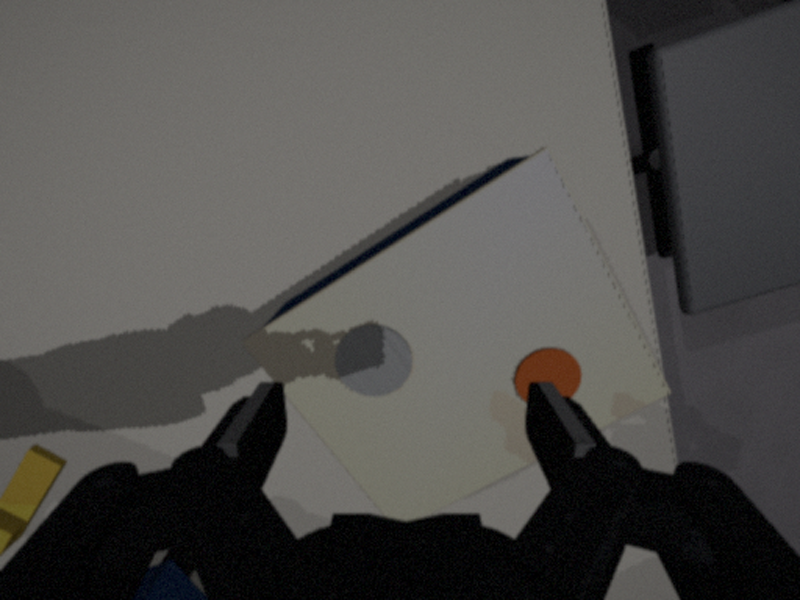

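The call needs every field. The wrist picture shows only the second, irrelevant trainer, so I'll repeat the moves with complete rows.

Request:
{"fn": "arm_command", "kwargs": {
  "rows": [
    {"ax": 0, "ay": 0, "az": -0.02, "x": -4, "y": -4.1, "z": -0.9, "fingers": 100},
    {"ax": 0, "ay": 0, "az": -0.02, "x": -4, "y": -4.1, "z": -0.9, "fingers": 100},
    {"ax": 0, "ay": 0, "az": -0.02, "x": -4, "y": -4.2, "z": -0.9, "fingers": 100},
    {"ax": 0, "ay": 0, "az": -0.02, "x": -3.8, "y": -4.2, "z": -0.9, "fingers": 100},
    {"ax": 0, "ay": 0, "az": -0.02, "x": -3.7, "y": -4.3, "z": -0.9, "fingers": 100}
  ]
}}

```text
time_s: 0.88
tool_pos: [0.3423, 0.3845, 0.2767]
tool_rot: [0.342, 3.123, 0.001]
force: [1.0, 0.3, 0.0]
grip_width: 0.0857
```

Request:
{"fn": "arm_command", "kwargs": {
  "rows": [
    {"ax": 0, "ay": 0, "az": -0.02, "x": -3.6, "y": -4.4, "z": -0.9, "fingers": 100},
    {"ax": 0, "ay": 0, "az": -0.02, "x": -3.5, "y": -4.5, "z": -0.9, "fingers": 100},
    {"ax": 0, "ay": 0, "az": -0.02, "x": -3.4, "y": -4.6, "z": -0.9, "fingers": 100},
    {"ax": 0, "ay": 0, "az": -0.02, "x": -3, "y": -4.7, "z": -0.9, "fingers": 100},
    {"ax": 0, "ay": 0, "az": -0.02, "x": -2, "y": -4.7, "z": -0.9, "fingers": 100}
  ]
}}

```text
time_s: 1.5
tool_pos: [0.454, 0.1307, 0.3217]
tool_rot: [0.187, 3.135, 0.0]
force: [0.6, -0.2, 0.3]
grip_width: 0.0854
```

Request:
{"fn": "arm_command", "kwargs": {
  "rows": [
    {"ax": 0, "ay": 0, "az": -0.02, "x": -1.5, "y": -4.7, "z": -0.9, "fingers": 100},
    {"ax": 0, "ay": 0, "az": 0, "x": 0, "y": -4.7, "z": 0, "fingers": 100},
    {"ax": 0, "ay": 0, "az": 0, "x": 0, "y": 0, "z": 0, "fingers": 100},
    {"ax": 0, "ay": 0, "az": 0, "x": 0, "y": 0, "z": 0, "fingers": 100}
  ]
}}

```text
time_s: 2.0
tool_pos: [0.4579, 0.0381, 0.3303]
tool_rot: [0.155, 3.138, 0.001]
force: [-0.4, 0.4, -0.1]
grip_width: 0.0853
```

Run:
```python
from h import *
p,r,o=pose();print(p,r.as_rotvec(),o["q"],o["time_s"])
w=wristf(imaging.grab_frame("wrist"),o);t=imaging.grab_frame("top")
pickle.dump((w,t),open("f1.pkl","wb"))
cv2.imwrite("pics/w1b.png",cv2.resize(w["color"][:,:,::-1],(800,600),interpolation=cv2.INTER_CUBIC))
```

```text
[0.45787622 0.03811145 0.3303197 ] [1.54787285e-01 3.13773422e+00 9.04046571e-04] [-0.60764903  0.00717369  0.39655047  1.93586196 -0.00355915  1.19892635
  1.26239937] 2.0
```

View pics/w1b.png

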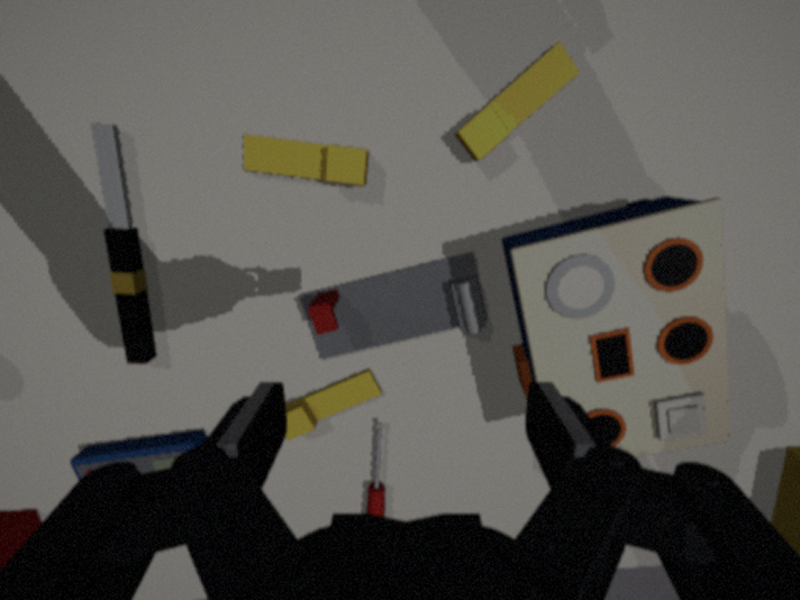

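The wrist view (800x600) shows the bar with its grip at (127,282) and tip at (105,123), the hook at (323,312), the ridge at (467,306), the foot plate at (524,370), and the wanted shim at (340,405) with its lug at (299,420). I'll measure these with masks and check the stand in one enlarged crop.

Run:
```python
from h import *
np.set_printoptions(precision=4,suppress=True)
w,t=pickle.load(open("f1.pkl","rb"))
t0=pickle.load(open("f0.pkl","rb"))["top"]
for n,f in(("w",w),("t",t0)):
  H=hsv(f);h,s,v=H[...,0],H[...,1],H[...,2]
  for k,m,z in(("yel",(h>18)&(h<36)&(s>110)&(v>45),.018),("red",((h<5)|(h>174))&(s>130)&(v>40),.06),("or",(h>4)&(h<16)&(s>130)&(v>35),.02),("blk",(v<40)&(s<110),.024)):
    for st,c,mm in blobs(m,40):
      if st[4]>2500: continue
      P=onplane(f,c,z)[0]
      if not(0.25<P[0]<.75 and -.4<P[1]<.2): continue
      r=cv2.minAreaRect(np.argwhere(mm)[:,::-1].astype(np.float32)); q=onplane(f,cv2.boxPoints(r),z)[:,:2]
      print(n,k,st[4],c.round(1),P[:2],"box",(q*1000).round(0).astype(int).tolist())
  for uv in ([(400//2,300//2)] ): print("table hsv",H[100,150],"plate",H[200,260])
c=w["color"][:,:,::-1][150:285,180:360]
cv2.imwrite("pics/w1c.png",cv2.convertScaleAbs(cv2.resize(c,(800,600),interpolation=cv2.INTER_CUBIC),alpha=1.7))
```

```text
w yel 1997 [330.8  64.9] [0.3258 0.1634] box [[350, 98], [277, 203], [303, 226], [378, 121]]
w yel 1779 [195.2 102. ] [ 0.3587 -0.0553] box [[362, -125], [329, -113], [356, 11], [390, 2]]
w yel 200 [ 78.5 180.7] [ 0.4678 -0.2826] box [[455, -292], [457, -266], [482, -273], [480, -300]]
w yel 1159 [209.9 257.3] [ 0.6427 -0.0759] box [[646, -146], [601, -19], [643, -8], [692, -138]]
w red 307 [207.  201.3] [ 0.5147 -0.0532] box [[497, -70], [489, -36], [528, -30], [536, -64]]
w or 186 [334.3 235.1] [0.618  0.1646] box [[590, 153], [588, 167], [655, 179], [657, 166]]
w blk 240 [ 77.8 160.5] [ 0.432  -0.2685] box [[407, -281], [404, -244], [453, -250], [456, -288]]
w blk 55 [295.6 178.5] [0.5002 0.098 ] box [[499, 80], [493, 113], [501, 114], [507, 81]]
w blk 423 [ 87.8 210.1] [ 0.5217 -0.2782] box [[478, -291], [477, -254], [562, -267], [564, -306]]
w blk 83 [340.7 263.8] [0.6788 0.1751] box [[648, 168], [650, 187], [703, 187], [701, 168]]
w blk 77 [120.7 311.5] [ 0.7465 -0.2769] box [[742, -297], [722, -273], [754, -256], [774, -280]]
table hsv [ 15  13 122] plate [120  17  75]
t yel 6
[... 298 characters left out ...]
 278.5] [0.3278 0.1605] box [[306, 223], [379, 117], [351, 97], [278, 203]]
t red 121 [242.4 204. ] [ 0.5188 -0.0574] box [[533, -43], [537, -67], [505, -72], [501, -49]]
t or 126 [158.9 164.2] [0.6221 0.1651] box [[649, 178], [651, 161], [596, 152], [594, 169]]
t blk 72 [353.8 123.1] [ 0.7386 -0.3442] box [[745, -325], [749, -365], [734, -366], [729, -326]]
t blk 89 [354.4 131.6] [ 0.7156 -0.3455] box [[725, -324], [726, -366], [707, -365], [706, -323]]
t blk 289 [332.6 204.6] [ 0.5232 -0.2881] box [[483, -270], [567, -282], [564, -306], [480, -294]]
t blk 165 [327.5 240. ] [ 0.4322 -0.2748] box [[412, -259], [456, -266], [453, -290], [409, -283]]
table hsv [ 54  10 133] plate [ 60   9 141]
```

View pics/w1c.png

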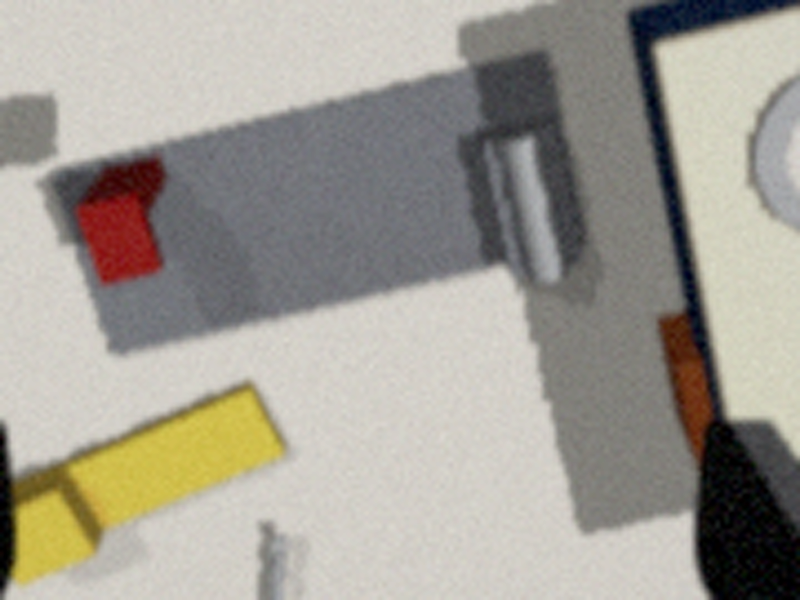

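Run:
```python
from h import *
np.set_printoptions(precision=4,suppress=True)
w,t=pickle.load(open("f1.pkl","rb"))
t0=pickle.load(open("f0.pkl","rb"))["top"]
cr=lambda u:np.array(u,float)/[800/180,600/135]+[180,150]
ct=lambda u:np.array(u,float)/[800/210,600/160]+[60,115]
print("cam",cam(w)[1],cam(t0)[1])
P=onplane(w,cr([(45,180),(112,352),(470,70),(505,262)]),.005)[:,:2];print("plate",P)
yaw=[np.degrees(np.arctan2(*(a-b)[::-1])) for a,b in((P[2],P[0]),(P[3],P[1]))];print(yaw)
print("end edge dir",np.degrees(np.arctan2(*(P[1]-P[0])[::-1])))
print("ridge W",onplane(w,cr([(520,138),(548,280),(534,209)]),.033)[:,:2])
Q=onplane(t0,ct([(735,240),(500,270),(748,362),(497,393)]),.005)[:,:2];print("plateT",Q,[np.degrees(np.arctan2(*(a-b)[::-1])) for a,b in((Q[1],Q[0]),(Q[3],Q[2]))])
# hook red top corners
print("hookW",onplane(w,cr([(78,207),(145,192),(162,270),(101,284)]),.060)[:,:2])
# panel near edge: upper (cream) edge in both views
print("paneledge W",onplane(w,cr([(652,45),(722,420)]),.107)[:,:2],"T",onplane(t0,ct([(340,50),(385,425)]),.107)[:,:2])
# shim
print("shim nose W",onplane(w,cr([(250,385),(287,452)]),.010)[:,:2],"T nose",onplane(t0,ct([(638,158),(657,208)]),.010)[:,:2])
s=.64
print("lug T (800)",onplane(t0,np.array([(405,228),(432,221),(438,240),(412,248)])*s,.030)[:,:2])
# bar
print("bar W",onplane(w,np.array([[142,360]])*s,.024),onplane(w,np.array([[105,124]])*s,.016))
```

```text
cam [0.3799 0.046  0.4726] [ 0.464  -0.1061  1.0288]
plate [[ 0.5087 -0.0939]
 [ 0.5885 -0.0789]
 [ 0.4801  0.084 ]
 [ 0.5638  0.0931]]
[np.float64(99.13558811128469), np.float64(98.1704622179315)]
end edge dir 10.640958090042515
ridge W [[0.5025 0.099 ]
 [0.5622 0.1069]
 [0.5317 0.1029]]
plateT [[ 0.5887 -0.0811]
 [ 0.5649  0.0813]
 [ 0.5029 -0.0916]
 [ 0.4786  0.0806]] [np.float64(98.32988410446453), np.float64(98.04252984359957)]
hookW [[ 0.505  -0.0672]
 [ 0.5017 -0.0419]
 [ 0.5326 -0.0402]
 [ 0.5359 -0.0638]]
paneledge W [[0.456  0.1328]
 [0.5895 0.154 ]] T [[0.6954 0.1685]
 [0.456  0.1305]]
shim nose W [[ 0.6077 -0.0207]
 [ 0.6418 -0.0085]] T nose [[ 0.6453 -0.0129]
 [ 0.6099 -0.0269]]
lug T (800) [[ 0.6725 -0.0965]
 [ 0.685  -0.1413]
 [ 0.6531 -0.1516]
 [ 0.639  -0.1086]]
bar W [[ 0.5614 -0.2845  0.024 ]] [[ 0.3052 -0.2511  0.016 ]]
```

Both views agree: ridge at about (0.5326,0.1025) with stand yaw 8.3°, trainer yaw 9.0°, and bar grip at about (0.468,-0.280) with the tip pointing at about 172.7°. The enlarged crop shows the wanted shim's nose at (268,418) and its lug at (50,535). I'll go above the bar next.

Run:
```python
from h import *
plan((0.468,-0.280,0.17),down(np.radians(172.7)))
```

```text
0 xyz [-0.68 -5.27  2.67] a [ 0.    -0.     0.005]
1 xyz [-0.71 -5.27  2.67] a [ 0.    -0.     0.005]
2 xyz [-0.73 -5.27  2.67] a [ 0.    -0.     0.005]
3 xyz [-0.76 -5.26  2.67] a [ 0.    -0.     0.005]
4 xyz [-0.79 -5.26  2.67] a [ 0.    -0.     0.005]
5 xyz [-0.81 -5.25  2.67] a [ 0.    -0.     0.005]
```

Request:
{"fn": "arm_command", "kwargs": {
  "rows": [
    {"ax": 0, "ay": 0, "az": 0.005, "x": -0.7, "y": -5.3, "z": 2.7, "fingers": 100},
    {"ax": 0, "ay": 0, "az": 0.005, "x": -0.7, "y": -5.3, "z": 2.7, "fingers": 100},
    {"ax": 0, "ay": 0, "az": 0.005, "x": -0.7, "y": -5.3, "z": 2.7, "fingers": 100},
    {"ax": 0, "ay": 0, "az": 0.005, "x": -0.8, "y": -5.3, "z": 2.7, "fingers": 100},
    {"ax": 0, "ay": 0, "az": 0.005, "x": -0.8, "y": -5.2, "z": 2.7, "fingers": 100}
  ]
}}

```text
time_s: 2.72
tool_pos: [0.4671, -0.2291, 0.1943]
tool_rot: [0.189, 3.135, 0.0]
force: [1.1, 0.1, 0.1]
grip_width: 0.085
```

Request:
{"fn": "arm_command", "kwargs": {
  "rows": [
    {"ax": 0, "ay": 0, "az": 0.005, "x": -0.8, "y": -5.2, "z": 2.6, "fingers": 100},
    {"ax": 0, "ay": 0, "az": 0, "x": 0, "y": 0, "z": 0, "fingers": 100},
    {"ax": 0, "ay": 0, "az": 0, "x": 0, "y": 0, "z": 0, "fingers": 100}
  ]
}}

```text
time_s: 3.1
tool_pos: [0.4682, -0.2804, 0.1688]
tool_rot: [-0.2, -3.134, -0.001]
force: [-0.1, -0.1, 0.5]
grip_width: 0.0854
```

Run:
```python
from h import *
np.set_printoptions(precision=4,suppress=True)
p,r,o=pose();print(p,r.as_rotvec(),o["q"])
w=wristf(imaging.grab_frame("wrist"),o);pickle.dump(w,open("f2.pkl","wb"))
H=hsv(w);h,s,v=H[...,0],H[...,1],H[...,2]
for k,m in(("yel",(h>18)&(h<36)&(s>110)&(v>45)),("blk",(v<28))):
  for st,c,mm in blobs(m,150):
    rr=cv2.minAreaRect(np.argwhere(mm)[:,::-1].astype(np.float32));q=onplane(w,cv2.boxPoints(rr),.024)
    print(k,st,c.round(1),onplane(w,c,.024)[0,:2],(q[:,:2]*1000).round(0).tolist())
cv2.imwrite("pics/w2.png",cv2.convertScaleAbs(cv2.resize(w["color"][:,:,::-1],(800,600)),alpha=1.6))
```

```text
[ 0.4682 -0.2804  0.1688] [-0.1998 -3.1343 -0.001 ] [-0.0624  0.3859  0.6165  1.9591 -0.2855  0.884   2.1463]
yel [ 394   23  102   48 3744] [443.5  46.8] [ 0.3562 -0.0866] [[364.0, -134.0], [329.0, -131.0], [350.0, -39.0], [386.0, -38.0]]
yel [497  27  15  43 394] [506.1  52.6] [ 0.369 -0.026] [[346.0, -38.0], [347.0, -25.0], [385.0, -19.0], [383.0, -33.0]]
yel [249 171  22  23 481] [259.  181.9] [ 0.4669 -0.28  ] [[478.0, -293.0], [453.0, -289.0], [456.0, -266.0], [481.0, -269.0]]
yel [ 398  258   78   45 1774] [439.5 280.6] [ 0.6243 -0.0699] [[622.0, -122.0], [593.0, -38.0], [631.0, -22.0], [662.0, -108.0]]
blk [   0    0   55  106 2171] [23.5 55.3] [ 0.3119 -0.4901] [[266.0, -493.0], [272.0, -444.0], [360.0, -477.0], [353.0, -532.0]]
blk [250 128  21  43 875] [259.7 148.8] [ 0.4305 -0.2746] [[408.0, -282.0], [410.0, -261.0], [455.0, -266.0], [452.0, -288.0]]
blk [438 188  34  39 271] [458.  202.8] [ 0.5207 -0.057 ] [[503.0, -84.0], [490.0, -71.0], [540.0, -27.0], [553.0, -40.0]]
blk [ 249  194   20   65 1200] [258.2 225.6] [ 0.5195 -0.2878] [[561.0, -306.0], [479.0, -293.0], [482.0, -271.0], [564.0, -283.0]]
blk [    0   246   512   138 35302] [258.  339.6] [ 0.6888 -0.31  ] [[506.0, -600.0], [585.0, 12.0], [817.0, 48.0], [720.0, -695.0]]
```

View pics/w2.png

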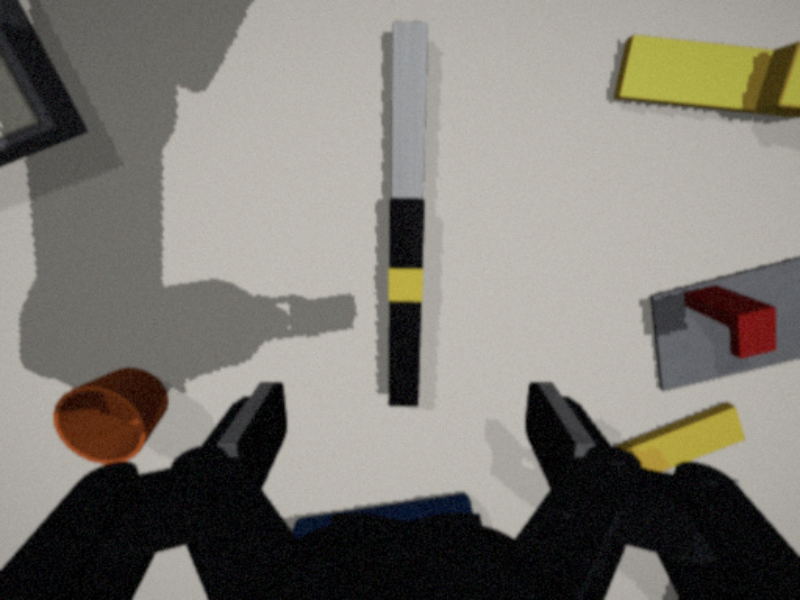

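The wrist view shows the bar centred between the fingers, with its band at (406,285). The measured grip is (0.467,-0.280) at about 171.5°. Descending to grasp.

Request:
{"fn": "arm_command", "kwargs": {
  "rows": [
    {"ax": 0, "ay": 0, "az": 0.02, "x": 0.1, "y": 0, "z": 5.5, "fingers": 100},
    {"ax": 0, "ay": 0, "az": 0, "x": 0, "y": 0, "z": 5.5, "fingers": 80},
    {"ax": 0, "ay": 0, "az": 0, "x": 0, "y": 0, "z": 3.6, "fingers": 70},
    {"ax": 0, "ay": 0, "az": 0, "x": 0, "y": 0, "z": 1.7, "fingers": 70},
    {"ax": 0, "ay": 0, "az": 0, "x": 0, "y": 0, "z": 0.3, "fingers": 70}
  ],
  "grip_force": 100
}}

```text
time_s: 3.78
tool_pos: [0.4673, -0.2804, 0.0034]
tool_rot: [0.231, 3.133, 0.001]
force: [0.7, -0.5, 0.4]
grip_width: 0.0599
```

Request:
{"fn": "arm_command", "kwargs": {
  "rows": [
    {"ax": 0, "ay": 0, "az": 0, "x": 0, "y": 0, "z": 0, "fingers": 25},
    {"ax": 0, "ay": 0, "az": 0, "x": 0, "y": 0, "z": 0, "fingers": 5},
    {"ax": 0, "ay": 0, "az": 0, "x": 0, "y": 0, "z": 0, "fingers": 0},
    {"ax": 0, "ay": 0, "az": 0, "x": 0, "y": 0, "z": 0, "fingers": 0},
    {"ax": 0, "ay": 0, "az": 0, "x": 0, "y": 0, "z": 0, "fingers": 0}
  ]
}}

```text
time_s: 4.4
tool_pos: [0.4676, -0.2817, 0.005]
tool_rot: [0.233, 3.13, -0.0]
force: [-2.0, 2.3, 8.0]
grip_width: 0.0218
```

The bar is gripped (width 21.8 mm). Next I'll lift it and plan the swing to the stand.

Request:
{"fn": "arm_command", "kwargs": {
  "rows": [
    {"ax": 0, "ay": 0, "az": 0, "x": 0, "y": 0, "z": -2, "fingers": 0},
    {"ax": 0, "ay": 0, "az": 0, "x": 0, "y": 0, "z": -5.5, "fingers": 0},
    {"ax": 0, "ay": 0, "az": 0, "x": 0, "y": 0, "z": -5.5, "fingers": 0},
    {"ax": 0, "ay": 0, "az": 0, "x": 0, "y": 0, "z": -5.5, "fingers": 0},
    {"ax": 0, "ay": 0, "az": 0, "x": 0, "y": 0, "z": 0, "fingers": 0}
  ],
  "grip_force": 120
}}

```text
time_s: 5.03
tool_pos: [0.4687, -0.2831, 0.1933]
tool_rot: [0.234, 3.124, -0.003]
force: [0.9, -0.4, -4.3]
grip_width: 0.0213
```

```bash
cat >> h.py <<'E'
RIDGE=np.array([0.5326,0.1025,0]); YS=np.radians(98.3)
UX=np.array([np.sin(YS),-np.cos(YS),0]); UY=np.array([np.cos(YS),np.sin(YS),0])
TIP=np.array([0.166,0,-0.007])
def S(x,y,z): return RIDGE+(x*UX+y*UY)/1000+np.array([0,0,z/1000])
def toS(P): d=np.array(P)-RIDGE; return np.array([d@UX,d@UY,d[2]])*1000
def barat(ytip,a,c=0,x=0,swing=0):
    """bar resting on ridge (clearance c mm) slope a, tip at stand y ytip -> TCP pos, rot"""
    n=np.array([np.sin(a),np.cos(a)]);e=np.array([np.cos(a),-np.sin(a)])
    C=np.array([0,25])+(12+c)*n; t=C+e*(ytip-C[0])/e[0]
    r=down(YS-swing,a); return S(x,*t)-r.apply(TIP),r,t
def tipnow():
    p,r,o=pose(); return toS(p+r.apply(TIP)),r.apply([1,0,0])
E
python3 - <<'E'
from h import *
np.set_printoptions(precision=4,suppress=True)
print(pose()[2]["grip_width"],pose()[0])
p,r,t=barat(12,.46,3);print(p,r.as_rotvec(),t)
q=p+[0,0,.10]
print("A");a=plan(q,down(YS),n=9)
print("B");b=plan(q,r,*a);print("C");plan(p,r,*b)
E
```

```text
0.02129738206688372 [ 0.4687 -0.2831  0.1933]
[ 0.5528 -0.0359  0.1032] [ 1.8071  2.0898 -0.4231] [12.     35.7947]
A
0 xyz [-0.52  2.86 -0.11] a [0.001 0.001 0.142]
1 xyz [-0.11  2.9  -0.11] a [0.001 0.001 0.142]
2 xyz [ 0.3   2.89 -0.11] a [0.001 0.001 0.142]
3 xyz [ 0.71  2.81 -0.11] a [0.001 0.001 0.142]
4 xyz [ 1.1   2.68 -0.11] a [0.001 0.001 0.142]
5 xyz [ 1.47  2.5  -0.11] a [0.001 0.001 0.142]
6 xyz [ 1.81  2.27 -0.11] a [0.001 0.001 0.142]
7 xyz [ 2.11  1.99 -0.11] a [0.001 0.001 0.142]
8 xyz [ 2.37  1.67 -0.11] a [0.001 0.001 0.142]
B
0 xyz [0. 0. 0.] a [ 0.    -0.153  0.   ]
1 xyz [0. 0. 0.] a [ 0.    -0.153  0.   ]
2 xyz [0. 0. 0.] a [ 0.    -0.153  0.   ]
C
0 xyz [2.22 0.   4.48] a [0. 0. 0.]
1 xyz [2.22 0.   4.48] a [0. 0. 0.]
```

Request:
{"fn": "arm_command", "kwargs": {
  "rows": [
    {"ax": 0, "ay": 0, "az": 0.142, "x": -0.5, "y": 2.9, "z": -0.1, "fingers": 0},
    {"ax": 0, "ay": 0, "az": 0.142, "x": -0.1, "y": 2.9, "z": -0.1, "fingers": 0},
    {"ax": 0, "ay": 0, "az": 0.142, "x": 0.3, "y": 2.9, "z": -0.1, "fingers": 0},
    {"ax": 0, "ay": 0, "az": 0.142, "x": 0.7, "y": 2.8, "z": -0.1, "fingers": 0},
    {"ax": 0, "ay": 0, "az": 0.142, "x": 1.1, "y": 2.7, "z": -0.1, "fingers": 0}
  ]
}}

```text
time_s: 5.65
tool_pos: [0.5124, -0.1423, 0.1924]
tool_rot: [-1.314, -2.851, 0.001]
force: [0.0, -0.1, -3.6]
grip_width: 0.0216
```

Request:
{"fn": "arm_command", "kwargs": {
  "rows": [
    {"ax": 0, "ay": 0, "az": 0.142, "x": 1.5, "y": 2.5, "z": -0.1, "fingers": 0},
    {"ax": 0, "ay": 0, "az": 0.142, "x": 1.8, "y": 2.3, "z": -0.1, "fingers": 0},
    {"ax": 0, "ay": 0, "az": 0.142, "x": 2.1, "y": 2.0, "z": -0.1, "fingers": 0},
    {"ax": 0, "ay": 0, "az": 0.142, "x": 2.4, "y": 1.7, "z": -0.1, "fingers": 0},
    {"ax": 0, "ay": -0.153, "az": 0, "x": 0, "y": 0, "z": 0, "fingers": 0}
  ]
}}

```text
time_s: 6.28
tool_pos: [0.5509, -0.0336, 0.197]
tool_rot: [1.981, 2.28, -0.155]
force: [-0.1, 0.2, -4.8]
grip_width: 0.0213
```

Request:
{"fn": "arm_command", "kwargs": {
  "rows": [
    {"ax": 0, "ay": -0.153, "az": 0, "x": 0, "y": 0, "z": 0, "fingers": 0},
    {"ax": 0, "ay": -0.153, "az": 0, "x": 0, "y": 0, "z": 0, "fingers": 0},
    {"ax": 0, "ay": 0, "az": 0, "x": 0, "y": 0, "z": 0, "fingers": 0},
    {"ax": 0, "ay": 0, "az": 0, "x": 0, "y": 0, "z": 0, "fingers": 0}
  ]
}}

```text
time_s: 6.78
tool_pos: [0.5504, -0.0337, 0.197]
tool_rot: [1.811, 2.09, -0.423]
force: [0.1, -0.9, -3.6]
grip_width: 0.021
```

Run:
```python
from h import *
np.set_printoptions(precision=4,suppress=True)
p,r,o=pose();print(p,r.as_rotvec(),o["q"],o["grip_width"]);print("tip model",tipnow())
w=wristf(imaging.grab_frame("wrist"),o);t=imaging.grab_frame("top");s=imaging.grab_frame("scene");pickle.dump((w,t,s),open("f3.pkl","wb"))
P=p+r.apply(TIP);G=p+r.apply([0.001,0,-.007])
for n,f in(("w",w),("t",t),("s",s)): print(n,proj(f,[P,G]))
a=cv2.resize(w["color"][:,:,::-1][:300],(400,234));
A=np.hstack([cv2.resize(w["color"][:300,140:400],(400,461)),cv2.resize(s["color"][90:270,230:386],(400,461),interpolation=cv2.INTER_CUBIC)])[:,:,::-1]
cv2.imwrite("pics/c3.png",cv2.convertScaleAbs(A,alpha=1.6))
plan(barat(12,.46,3)[0],barat(12,.46,3)[1])
```

```text
[ 0.5504 -0.0337  0.197 ] [ 1.811   2.0903 -0.4228] [-1.153   0.6201  1.172   1.992  -0.1453  0.8486  0.1672] 0.020982774181141337
tip model (array([ -1.7933,  14.6608, 129.9975]), array([-0.1281,  0.888 , -0.4417]))
w [[ 258.6812 -128.1122]
 [ 258.9907  252.1538]]
t [[165.7061 196.8749]
 [226.439  185.4592]]
s [[322.9248 148.0296]
 [287.9064 148.5545]]
0 xyz [2.02 0.08 4.27] a [-0.001 -0.002 -0.002]
1 xyz [2.03 0.09 4.27] a [-0.001 -0.002 -0.002]
```

View pics/c3.png

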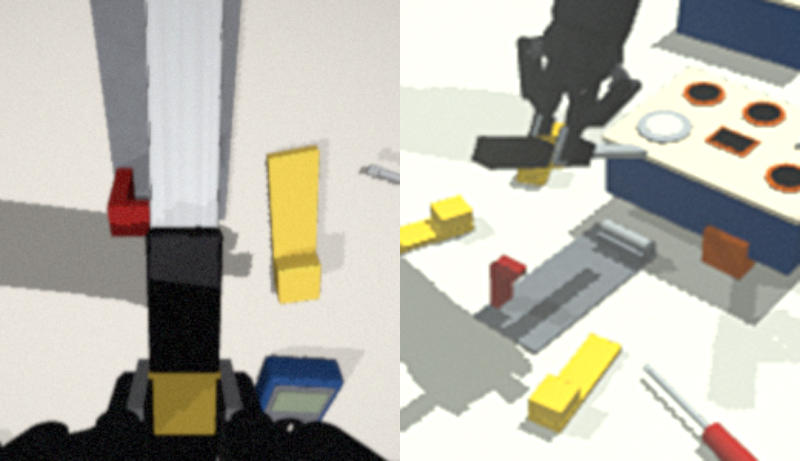

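The left crop shows the bar straight in the jaws, with the band at (185,404) and the handle/blade junction at row 229. The right crop shows the tip at (642,153), against about (638,149) predicted. I'll check the bar's offset along the jaws numerically before lowering.

Run:
```python
from h import *
np.set_printoptions(precision=2,suppress=True)
w,t,s=pickle.load(open("f3.pkl","rb"));p,r,o=pose()
H=hsv(w);ye=(H[...,0]>15)&(H[...,0]<36)&(H[...,1]>100)&(H[...,2]>40)
for st,c,mm in blobs(ye,100):print("yel",st,c)
print("junction col259 v:",H[130:170:2,259,2].tolist())
for off in(-.004,0,.004):
  for zz in(-.016,-.019):
    print(off,zz,proj(w,[p+r.apply([x+.001+off,0,zz]) for x in(-.0125,.0125,.06)])[:,1])
# tip in top view: column profile along the bar axis
P=np.array([p+r.apply([x,0,-.011]) for x in np.arange(.15,.185,.002)]);uv=proj(t,P)
print([(round(1000*x),hsv(t)[int(round(v)),int(round(u))].tolist()) for x,(u,v) in zip(np.arange(.15,.185,.002),uv)])
```

```text
yel [  46   32   60  121 4808] [80.54 86.78]
yel [ 314   95   35  103 3003] [331.2 144.7]
yel [ 236  242   48   41 1712] [259.49 261.59]
junction col259 v: [144, 136, 136, 139, 135, 135, 136, 138, 127, 43, 13, 15, 33, 36, 31, 31, 30, 31, 31, 30]
-0.004 -0.016 [288.51 248.96 160.69]
-0.004 -0.019 [292.   251.83 161.87]
0 -0.016 [282.46 242.23 152.33]
0 -0.019 [285.86 244.99 153.33]
0.004 -0.016 [276.3  235.39 143.8 ]
0.004 -0.019 [279.61 238.03 144.61]
[(150, [30, 5, 53]), (152, [30, 20, 51]), (154, [36, 27, 48]), (156, [15, 20, 52]), (158, [15, 20, 52]), (160, [23, 20, 50]), (162, [21, 34, 53]), (164, [21, 34, 53]), (166, [45, 10, 51]), (168, [20, 14, 53]), (170, [20, 14, 53]), (172, [45, 20, 51]), (174, [30, 15, 51]), (176, [30, 15, 51]), (178, [30, 10, 52]), (180, [30, 15, 52]), (182, [30, 20, 52]), (184, [18, 25, 51])]
```

The bar sits about 2 mm further forward than modelled, so I set TIP to 0.168. Lowering to the approach pose.

```bash
sed -i 's/^TIP=.*/TIP=np.array([0.168,0,-0.007])/' h.py
python3 - <<'E'
from h import *
np.set_printoptions(precision=4,suppress=True)
q=barat(12,.46,3);a=plan(q[0],q[1])
q=barat(62,.46,2);print(q[2]);plan(q[0],q[1],*a)
E
```

```text
0 xyz [1.92 0.08 4.27] a [-0.001 -0.002 -0.002]
1 xyz [1.93 0.09 4.27] a [-0.001 -0.002 -0.002]
[62.      9.9063]
0 xyz [ 5.63 -0.    0.1 ] a [0. 0. 0.]
```

Request:
{"fn": "arm_command", "kwargs": {
  "rows": [
    {"ax": 0, "ay": 0, "az": 0, "x": 1.9, "y": 0.1, "z": 4.2, "fingers": 0},
    {"ax": 0, "ay": 0, "az": -0.003, "x": 1.9, "y": 0.1, "z": 3.0, "fingers": 0},
    {"ax": 0, "ay": 0, "az": 0, "x": 0, "y": 0, "z": 1.3, "fingers": 0},
    {"ax": 0, "ay": 0, "az": 0, "x": 0, "y": 0, "z": 0, "fingers": 0}
  ]
}}

```text
time_s: 7.42
tool_pos: [0.5536, -0.0381, 0.1049]
tool_rot: [1.809, 2.09, -0.424]
force: [0.2, 0.6, -3.3]
grip_width: 0.0212
```

Run:
```python
from h import *
np.set_printoptions(precision=4,suppress=True)
p,r,o=pose();print(p,o["force"]);print("tip model",tipnow())
t=imaging.grab_frame("top");s=imaging.grab_frame("scene");pickle.dump((t,s),open("f4.pkl","wb"))
P=p+r.apply(TIP)
A=np.hstack([cv2.resize(t["color"][140:240,100:200],(400,400),interpolation=cv2.INTER_CUBIC),cv2.resize(s["color"][120:220,290:390],(400,400),interpolation=cv2.INTER_CUBIC)])[:,:,::-1]
cv2.imwrite("pics/c4.png",cv2.convertScaleAbs(A,alpha=1.7))
for n,f,o0 in(("t",t,(100,140)),("s",s,(290,120))): print(n,(proj(f,[P,S(0,0,33),S(0,47,25)])-o0)*4)
q=barat(62,.46,2);plan(q[0],q[1],n=3)
```

```text
[ 0.5536 -0.0381  0.1049] [ 0.2414  0.5551 -3.2835]
tip model (array([ 0.5393, 11.5368, 36.7079]), array([-0.1291,  0.8871, -0.4431]))
t [[303.1384 234.3233]
 [322.4136 233.2517]
 [252.5517 243.5189]]
s [[122.7363 225.9055]
 [111.88   237.2953]
 [150.7617 216.0512]]
0 xyz [ 1.89 -0.05  0.09] a [ 0. -0. -0.]
1 xyz [ 1.89 -0.05  0.09] a [ 0. -0. -0.]
2 xyz [ 1.89 -0.05  0.09] a [ 0. -0. -0.]
```

View pics/c4.png

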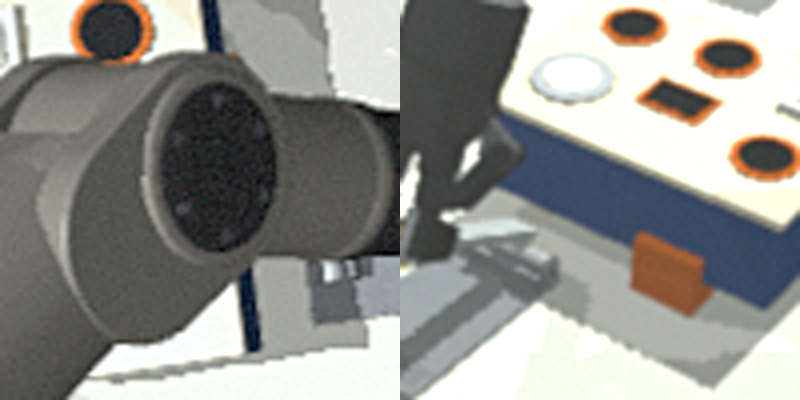

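The top view is blocked by the arm. The scene crop shows the blade just over the ridge with its tip corner at about (540,232) and nothing touched. Inserting along the bar.

Request:
{"fn": "arm_command", "kwargs": {
  "rows": [
    {"ax": 0, "ay": 0, "az": 0, "x": 1.9, "y": 0, "z": 0.1, "fingers": 0},
    {"ax": 0, "ay": 0, "az": 0, "x": 1.3, "y": 0, "z": 0.1, "fingers": 0},
    {"ax": 0, "ay": 0, "az": 0, "x": 0, "y": 0, "z": 0, "fingers": 0}
  ]
}}

```text
time_s: 7.9
tool_pos: [0.5495, -0.0065, 0.0875]
tool_rot: [1.802, 2.096, -0.424]
force: [0.7, 0.0, -2.9]
grip_width: 0.0213
```

Request:
{"fn": "arm_command", "kwargs": {
  "rows": [
    {"ax": 0, "ay": 0, "az": 0, "x": 1.2, "y": 0, "z": 0.1, "fingers": 0},
    {"ax": 0, "ay": 0, "az": 0, "x": 1.2, "y": 0, "z": 0, "fingers": 0},
    {"ax": 0, "ay": 0, "az": 0, "x": 0, "y": 0, "z": 0, "fingers": 0}
  ]
}}

```text
time_s: 8.28
tool_pos: [0.5464, 0.0134, 0.0761]
tool_rot: [1.803, 2.095, -0.424]
force: [0.2, -0.5, -4.4]
grip_width: 0.0213
```

Run:
```python
from h import *
np.set_printoptions(precision=4,suppress=True)
p,r,o=pose();print(p,o["force"],o["ft_torque"]);print("tip model",tipnow())
a=p,r
for al in(.40,.3,.2,.1,.0,-.02):
  q=barat(62,al,0);print(al,q[2]);a=plan(q[0],q[1],*a)
```

```text
[0.5464 0.0134 0.0761] [ 0.2179 -0.4986 -4.3789] [ 0.6441  0.1071 -0.0006]
tip model (array([ 0.0216, 63.5927,  7.916 ]), array([-0.1338,  0.8865, -0.443 ]))
0.4 [62.     11.8153]
0 xyz [-0.24 -0.08  0.71] a [-0.     0.059  0.004]
0.3 [62.     18.3822]
0 xyz [-0.1   0.    1.07] a [ 0.   0.1 -0. ]
0.2 [62.    24.676]
0 xyz [-0.03  0.    1.07] a [-0.   0.1  0. ]
0.1 [62.     30.8395]
0 xyz [ 0.03 -0.    1.07] a [0.  0.1 0. ]
0.0 [62. 37.]
0 xyz [0.09 0.   1.06] a [-0.   0.1  0. ]
-0.02 [62.     38.2426]
0 xyz [0.02 0.   0.21] a [0.   0.02 0.  ]
```

Request:
{"fn": "arm_command", "kwargs": {
  "rows": [
    {"ax": 0, "ay": 0.03, "az": 0.003, "x": -0.1, "y": 0, "z": 0.4, "fingers": 0},
    {"ax": 0, "ay": 0.03, "az": 0, "x": 0, "y": 0, "z": 0.3, "fingers": 0},
    {"ax": 0, "ay": 0.05, "az": 0, "x": 0, "y": 0, "z": 0.5, "fingers": 0},
    {"ax": 0, "ay": 0.05, "az": 0, "x": 0, "y": 0, "z": 0.5, "fingers": 0},
    {"ax": 0, "ay": 0, "az": 0, "x": 0, "y": 0, "z": 0, "fingers": 0}
  ]
}}

```text
time_s: 8.9
tool_pos: [0.5475, 0.0022, 0.0622]
tool_rot: [1.904, 2.191, -0.285]
force: [-0.6, -3.1, -3.2]
grip_width: 0.0214
```

Request:
{"fn": "arm_command", "kwargs": {
  "rows": [
    {"ax": 0, "ay": 0.05, "az": 0, "x": 0, "y": 0, "z": 0.5, "fingers": 0},
    {"ax": 0, "ay": 0.05, "az": 0, "x": 0, "y": 0, "z": 0.5, "fingers": 0},
    {"ax": 0, "ay": 0, "az": 0, "x": 0, "y": 0, "z": 0, "fingers": 0}
  ]
}}

```text
time_s: 9.28
tool_pos: [0.5479, 0.0001, 0.0523]
tool_rot: [1.955, 2.254, -0.196]
force: [-0.5, -3.0, -2.1]
grip_width: 0.0218
```

Run:
```python
from h import *
np.set_printoptions(precision=4,suppress=True)
p,r,o=pose();print(p,o["force"],o["ft_torque"],o["grip_width"]);print("tip model",tipnow());a=p,r
for al in(.2,.1,.0,-.03):
  q=barat(63.5,al,0);print(al,q[2]);a=plan(q[0],q[1],*a)
```

```text
[0.5479 0.0001 0.0523] [-0.4506 -3.0253 -2.0913] [-0.8958 -0.0634 -0.0215] 0.021817597199393433
tip model (array([ 0.9001, 62.4712, 25.7423]), array([-0.1383,  0.9702, -0.1989]))
0.2 [63.5   24.372]
0 xyz [ 0.13 -0.04  0.12] a [-0.     0.    -0.003]
0.1 [63.5   30.689]
0 xyz [ 0.03 -0.    1.05] a [0.  0.1 0. ]
0.0 [63.5 37. ]
0 xyz [0.09 0.   1.05] a [-0.   0.1  0. ]
-0.03 [63.5   38.911]
0 xyz [ 0.03 -0.    0.31] a [0.   0.03 0.  ]
```

Request:
{"fn": "arm_command", "kwargs": {
  "rows": [
    {"ax": 0, "ay": 0.03, "az": 0, "x": 0.1, "y": 0, "z": 0.5, "fingers": 0},
    {"ax": 0, "ay": 0.03, "az": 0, "x": 0, "y": 0, "z": 0.4, "fingers": 0},
    {"ax": 0, "ay": 0.04, "az": 0, "x": 0, "y": 0, "z": 0.4, "fingers": 0},
    {"ax": 0, "ay": 0, "az": 0, "x": 0, "y": 0, "z": 0, "fingers": 0}
  ]
}}

```text
time_s: 9.78
tool_pos: [0.5485, -0.0013, 0.0398]
tool_rot: [2.007, 2.314, -0.101]
force: [-1.3, -5.1, 5.6]
grip_width: 0.0214
```

Request:
{"fn": "arm_command", "kwargs": {
  "rows": [
    {"ax": 0, "ay": 0.03, "az": 0, "x": 0, "y": 0, "z": 0.4, "fingers": 0},
    {"ax": 0, "ay": 0.03, "az": 0, "x": 0, "y": 0, "z": 0.4, "fingers": 0},
    {"ax": 0, "ay": 0.04, "az": 0, "x": 0, "y": 0, "z": 0.4, "fingers": 0},
    {"ax": 0, "ay": 0, "az": 0, "x": 0, "y": 0, "z": 0, "fingers": 0}
  ]
}}

```text
time_s: 10.28
tool_pos: [0.5489, -0.0014, 0.028]
tool_rot: [2.057, 2.373, 0.0]
force: [-2.7, -4.0, 10.1]
grip_width: 0.0213
```

Run:
```python
from h import *
np.set_printoptions(precision=4,suppress=True)
p,r,o=pose();print(p,o["force"],o["ft_torque"],o["grip_width"]);print("tip model",tipnow());a=p,r
w=wristf(imaging.grab_frame("wrist"),o);s=imaging.grab_frame("scene");pickle.dump((w,s),open("f5.pkl","wb"))
A=np.hstack([cv2.resize(w["color"][:300,140:400],(400,461)),cv2.resize(s["color"][110:230,240:344],(400,461),interpolation=cv2.INTER_CUBIC)])[:,:,::-1]
cv2.imwrite("pics/c5.png",cv2.convertScaleAbs(A,alpha=1.7))
q=barat(63.5,-.03,0);print(q[2]);a=plan(q[0],q[1],*a)
q=barat(63.5,-.03,0,0,.12);print(q[2]);a=plan(q[0],q[1],*a)
```

```text
[ 0.5489 -0.0014  0.028 ] [-2.6938 -4.0074 10.0618] [-0.2365  0.6863  0.2284] 0.021271645993615505
tip model (array([ 1.4809, 62.7997, 34.9257]), array([-0.1421,  0.9899, -0.0005]))
[63.5   38.911]
0 xyz [ 0.1  -0.11  0.11] a [ 0.001  0.031 -0.002]
[63.5   38.911]
0 xyz [ 0.12 -2.01  0.  ] a [-0.004  0.     0.12 ]
```

View pics/c5.png

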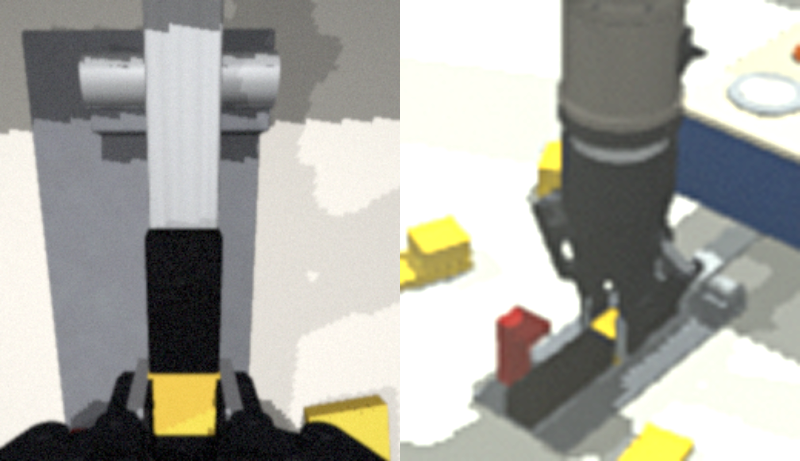

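The left crop shows the bar straight over the ridge, crossing at (182,85). The right crop shows the handle lying beside the hook and below its arm. The press force is 10 N. I'll press 1.5 mm more and swing it under the hook.

Request:
{"fn": "arm_command", "kwargs": {
  "rows": [
    {"ax": 0, "ay": 0.02, "az": 0, "x": 0, "y": 0, "z": 0.2, "fingers": 0},
    {"ax": 0, "ay": 0, "az": 0, "x": 0, "y": 0, "z": 0, "fingers": 0},
    {"ax": 0, "ay": 0, "az": 0.03, "x": 0, "y": -0.55, "z": 0, "fingers": 0},
    {"ax": 0, "ay": 0, "az": 0.03, "x": 0, "y": -0.5, "z": 0, "fingers": 0},
    {"ax": 0, "ay": 0, "az": 0, "x": 0, "y": 0, "z": 0, "fingers": 0}
  ]
}}

```text
time_s: 11.0
tool_pos: [0.5413, -0.002, 0.0267]
tool_rot: [-2.122, -2.304, -0.025]
force: [3.8, -2.6, 6.9]
grip_width: 0.0214
```

Request:
{"fn": "arm_command", "kwargs": {
  "rows": [
    {"ax": 0, "ay": 0, "az": 0.03, "x": 0, "y": -0.5, "z": 0, "fingers": 0},
    {"ax": 0, "ay": 0, "az": 0.025, "x": 0, "y": -0.4, "z": 0, "fingers": 0},
    {"ax": 0, "ay": 0, "az": 0, "x": 0, "y": 0, "z": 0, "fingers": 0}
  ]
}}

```text
time_s: 11.38
tool_pos: [0.5338, -0.0025, 0.027]
tool_rot: [-2.186, -2.245, -0.028]
force: [5.2, -2.1, 6.1]
grip_width: 0.0214
```

Run:
```python
from h import *
np.set_printoptions(precision=4,suppress=True)
p,r,o=pose();print(p,toS(p),o["force"],o["ft_torque"],o["grip_width"]);t,d=tipnow();print("tip model",t,"swing",YS-np.arctan2(d[1],d[0]),"slope",-d[2])
print("bar at hook",toS(p+r.apply([-(155-100)/1000-.0,0,-.007])))
```

```text
[ 0.5338 -0.0025  0.027 ] [ -13.9746 -104.0686   27.012 ] [ 5.2181 -2.1305  6.0733] [-0.0461 -1.2532 -0.6581] 0.021418761131266128
tip model [ 5.7674 62.6117 37.0588] swing 0.11817903896248705 slope -0.018143414795285768
bar at hook [ -20.5209 -158.7964   33.0128]
```

Request:
{"fn": "arm_command", "kwargs": {
  "rows": [
    {"ax": 0, "ay": 0, "az": 0.015, "x": 0, "y": -0.4, "z": 0, "fingers": 0},
    {"ax": 0, "ay": 0, "az": 0, "x": 0, "y": 0, "z": 0, "fingers": 0},
    {"ax": 0, "ay": 0, "az": 0, "x": 0, "y": 0, "z": -0.2, "fingers": 0},
    {"ax": 0, "ay": 0, "az": 0, "x": 0, "y": 0, "z": -0.2, "fingers": 0},
    {"ax": 0, "ay": 0, "az": 0, "x": 0, "y": 0, "z": 0, "fingers": 0}
  ]
}}

```text
time_s: 12.0
tool_pos: [0.5295, -0.0026, 0.0301]
tool_rot: [-2.203, -2.228, -0.026]
force: [8.5, -0.8, -4.3]
grip_width: 0.0216
```

Run:
```python
from h import *
np.set_printoptions(precision=4,suppress=True)
p,r,o=pose();print(p,toS(p),o["force"],o["ft_torque"],o["grip_width"]);t,d=tipnow();print("tip model",t,"swing",YS-np.arctan2(d[1],d[0]),"slope",-d[2])
print("bar at hook",toS(p+r.apply([-.051,0,-.007])))
```

```text
[ 0.5295 -0.0026  0.0301] [ -18.2684 -103.555    30.1356] [ 8.5228 -0.7821 -4.3224] [-0.9308 -1.8059 -1.0655] 0.02163622849907044
tip model [ 3.9746 62.8173 40.0597] swing 0.13314929386028296 slope -0.01741231658074894
bar at hook [ -25.0946 -154.2113   36.2464]
```

Request:
{"fn": "arm_command", "kwargs": {
  "rows": [
    {"ax": 0, "ay": 0, "az": 0, "x": 0, "y": 0.15, "z": -0.1, "fingers": 0},
    {"ax": 0, "ay": 0, "az": 0, "x": 0, "y": 0, "z": 0, "fingers": 0},
    {"ax": 0, "ay": 0, "az": 0, "x": 0, "y": 0, "z": 0, "fingers": 40},
    {"ax": 0, "ay": 0, "az": 0, "x": 0, "y": 0, "z": 0, "fingers": 60},
    {"ax": 0, "ay": 0, "az": 0, "x": 0, "y": 0, "z": 0, "fingers": 60}
  ]
}}

```text
time_s: 12.62
tool_pos: [0.5261, -0.0021, 0.0299]
tool_rot: [-2.193, -2.225, -0.019]
force: [0.3, -0.6, 0.4]
grip_width: 0.0513
```

Request:
{"fn": "arm_command", "kwargs": {
  "rows": [
    {"ax": 0, "ay": 0, "az": 0, "x": 0, "y": 0, "z": -2, "fingers": 60},
    {"ax": 0, "ay": 0, "az": 0, "x": 0, "y": 0, "z": -4, "fingers": 60},
    {"ax": 0, "ay": 0, "az": 0, "x": 0, "y": 0, "z": -6, "fingers": 80},
    {"ax": 0, "ay": 0, "az": 0, "x": -3, "y": 0, "z": -5, "fingers": 90},
    {"ax": 0, "ay": 0, "az": 0, "x": 0, "y": 0, "z": 0, "fingers": 90}
  ]
}}

```text
time_s: 13.25
tool_pos: [0.5295, -0.0391, 0.2043]
tool_rot: [-2.203, -2.224, -0.03]
force: [-0.8, 0.4, -0.4]
grip_width: 0.077
```

Run:
```python
from h import *
np.set_printoptions(precision=4,suppress=True)
p,r,o=pose();print(p,o["force"],o["grip_width"],o["q"])
w=wristf(imaging.grab_frame("wrist"),o);s=imaging.grab_frame("scene");t=imaging.grab_frame("top");pickle.dump((w,s,t),open("f6.pkl","wb"))
A=np.hstack([cv2.resize(w["color"][:300,100:440],(440,388)),cv2.resize(s["color"][120:230,250:352],(360,388),interpolation=cv2.INTER_CUBIC)])[:,:,::-1]
cv2.imwrite("pics/c6.png",cv2.convertScaleAbs(A,alpha=1.7))
H=hsv(w);h,ss,v=H[...,0],H[...,1],H[...,2]
for k,m in(("yel",(h>18)&(h<36)&(ss>100)&(v>45)),):
  for st,c,mm in blobs(m,100):
    print(k,st,c.round(1),onplane(w,c,.018)[0,:2])
```

```text
[ 0.5295 -0.0391  0.2043] [-0.8362  0.4382 -0.3818] 0.07696448897741826 [-0.6967  0.349   0.8337  1.9707 -0.3426  0.9562  0.3173]
yel [  60    0   67   52 1855] [91.1 21.6] [0.3471 0.1327]
yel [ 109  138   41   97 2769] [127.3 184.2] [ 0.362  -0.0487]
yel [248 140  23  24 518] [258.7 151.1] [ 0.5294 -0.0051]
yel [ 321  155   53  100 2721] [346.4 205. ] [ 0.6451 -0.0746]
```

View pics/c6.png

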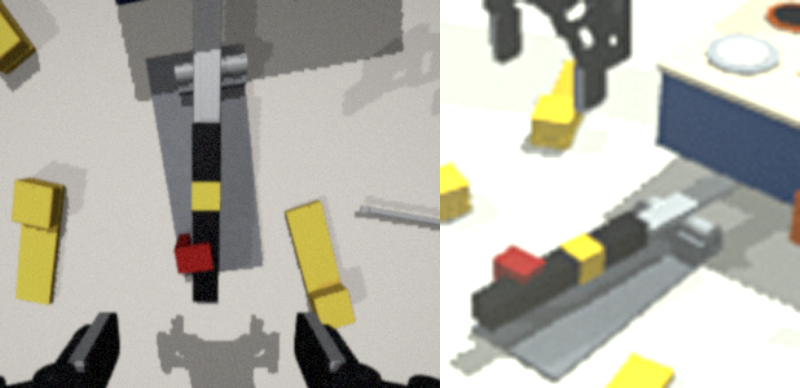

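The bar stays under the hook by itself: the left crop shows the hook (193,257) over the handle, and the right crop shows the same. Now the shim, with its nose at left crop (303,206) and its lug at (333,306).

Run:
```python
from h import *
np.set_printoptions(precision=4,suppress=True)
w,s,t=pickle.load(open("f6.pkl","rb"));t0=pickle.load(open("f0.pkl","rb"))["top"]
cr=lambda u:np.array(u,float)*[340/440,300/388]+[100,0]
n=onplane(w,cr([(287,210),(318,201)]),.010);l=onplane(w,cr([(311,293),(345,287),(354,318),(322,327)]),.030)
print("nose",n[:,:2],n.mean(0)[:2],"lug",l[:,:2],l.mean(0)[:2]);d=n.mean(0)-l.mean(0);print(np.linalg.norm(d[:2]),np.degrees(np.arctan2(d[1],d[0])))
def orr(f):
  H=hsv(f);m=(H[...,0]>4)&(H[...,0]<16)&(H[...,1]>130)&(H[...,2]>35)
  return [(c,st,cv2.boxPoints(cv2.minAreaRect(np.argwhere(mm)[:,::-1].astype(np.float32)))) for st,c,mm in blobs(m,60)]
for nme,f in(("s",s),("t",t),("t0",t0)):
  for c,st,b in orr(f):
    P=onplane(f,c,.03)[0]
    if .58<P[0]<.68 and .1<P[1]<.23: print(nme,c,st,P,toS(P)); print(toS(onplane(f,b[0],.03)[0]),[toS(q)[:2].round(0).tolist() for q in onplane(f,b,.03)])
print("screwdriver tip",onplane(t0,np.array([[361,222]])*.64,.004))
print("lug S",toS(l.mean(0)))
q=l.mean(0)[:2];yaw=np.arctan2(d[1],d[0])
plan((*q,.06),down(yaw))
print("yaw alt",np.degrees(yaw))
```

```text
nose [[ 0.6104 -0.0199]
 [ 0.6403 -0.0108]] [ 0.6254 -0.0153] lug [[ 0.636  -0.1001]
 [ 0.6693 -0.0934]
 [ 0.6828 -0.1275]
 [ 0.651  -0.138 ]] [ 0.6598 -0.1148]
0.10521618903665825 109.10483746545532
s [358.5589 183.9582] [350 174  19  21 263] [0.6181 0.1759 0.03  ] [95.1589 60.3415 30.    ]
[72.2817 31.7666 30.    ] [[72.0, 32.0], [52.0, 93.0], [119.0, 90.0], [136.0, 31.0]]
t [156.372  162.1707] [151 152  12  22 164] [0.6257 0.1692 0.03  ] [101.7074  52.582   30.    ]
[130.0712  64.2411  30.    ] [[130.0, 64.0], [131.0, 43.0], [74.0, 41.0], [73.0, 62.0]]
t0 [158.8968 164.1667] [155 154   9  21 126] [0.6205 0.1625 0.03  ] [95.663  46.6378 30.    ]
[123.5113  55.1727  30.    ] [[124.0, 55.0], [123.0, 39.0], [69.0, 38.0], [69.0, 54.0]]
screwdriver tip [[ 0.6872 -0.0209  0.004 ]]
lug S [  94.5131 -233.3554   30.    ]
0 xyz [-2.11  3.31  3.43] a [ 0.    -0.006 -0.08 ]
1 xyz [-2.35  3.13  3.44] a [ 0.    -0.006 -0.08 ]
2 xyz [-2.57  2.94  3.45] a [ 0.    -0.006 -0.08 ]
3 xyz [-2.78  2.72  3.47] a [ 0.    -0.006 -0.08 ]
yaw alt 109.10483746545532
```

Run:
```python
from h import *
np.set_printoptions(precision=4,suppress=True)
yaw=np.radians(108.8);a=plan((.663,-.1257,.06),down(yaw),n=5)
print("dn");plan((.663,-.1257,.003),down(yaw),*a)
```

```text
0 xyz [-1.91  2.71  2.74] a [-0.    -0.004 -0.063]
1 xyz [-2.06  2.59  2.74] a [-0.    -0.004 -0.063]
2 xyz [-2.21  2.45  2.75] a [-0.    -0.004 -0.063]
3 xyz [-2.34  2.31  2.76] a [-0.    -0.004 -0.063]
4 xyz [-2.47  2.16  2.77] a [-0.    -0.004 -0.063]
dn
0 xyz [0.  0.  5.7] a [0. 0. 0.]
```

Request:
{"fn": "arm_command", "kwargs": {
  "rows": [
    {"ax": 0, "ay": -0.004, "az": -0.063, "x": -1.9, "y": 2.7, "z": 2.7, "fingers": 80},
    {"ax": 0, "ay": -0.004, "az": -0.063, "x": -2.1, "y": 2.6, "z": 2.7, "fingers": 75},
    {"ax": 0, "ay": -0.004, "az": -0.063, "x": -2.2, "y": 2.5, "z": 2.8, "fingers": 75},
    {"ax": 0, "ay": -0.004, "az": -0.063, "x": -2.3, "y": 2.3, "z": 2.8, "fingers": 75},
    {"ax": 0, "ay": -0.004, "az": -0.063, "x": -2.5, "y": 2.2, "z": 2.8, "fingers": 75}
  ],
  "grip_force": 60
}}

```text
time_s: 14.02
tool_pos: [0.6642, -0.1254, 0.0567]
tool_rot: [-1.822, -2.554, 0.0]
force: [-0.1, 0.3, 0.8]
grip_width: 0.0641
```

Request:
{"fn": "arm_command", "kwargs": {
  "rows": [
    {"ax": 0, "ay": 0, "az": 0, "x": 0, "y": 0, "z": 0, "fingers": 75},
    {"ax": 0, "ay": 0, "az": 0, "x": 0, "y": 0, "z": 0, "fingers": 75}
  ]
}}

```text
time_s: 14.28
tool_pos: [0.6635, -0.1254, 0.0587]
tool_rot: [-1.826, -2.553, -0.0]
force: [-0.6, 0.2, 0.2]
grip_width: 0.0643
```

Run:
```python
from h import *
np.set_printoptions(precision=4,suppress=True)
p,r,o=pose();print(p,r.as_rotvec(),o["q"])
yaw=np.radians(108.8);plan((.663,-.1257,.003),down(yaw),n=2)
w=wristf(imaging.grab_frame("wrist"),o);pickle.dump(w,open("f7.pkl","wb"))
H=hsv(w);h,ss,v=H[...,0],H[...,1],H[...,2]
for st,c,mm in blobs((h>18)&(h<36)&(ss>100)&(v>45),200):
  u=[c_[0] for c_ in np.argwhere(mm)];print(st,c)
  for row in range(st[1],st[1]+st[3],12):
    cs=np.flatnonzero(mm[row]);print(row,cs.min(),cs.max(),int(v[row,cs].mean()),end="; ")
print("lug centre pred",proj(w,[(.661,-.120,.03),(.6265,-.0176,.01)]))
```

```text
[ 0.6635 -0.1254  0.0587] [-1.8265 -2.5525 -0.0001] [-0.2923  0.742   0.5759  1.7057 -0.513   0.8518  0.839 ]
0 xyz [-0.01 -0.02  2.79] a [-0.001 -0.001  0.   ]
1 xyz [-0.01 -0.02  2.79] a [-0.001 -0.001  0.   ]
[ 232   51   55  194 9850] [259.6273 145.7731]
51 235 285 113; 63 232 286 121; 75 233 285 121; 87 233 285 121; 99 234 285 122; 111 234 285 122; 123 234 285 122; 135 235 284 122; 147 235 284 123; 159 236 284 122; 171 236 283 123; 183 236 283 121; 195 235 285 121; 207 235 285 120; 219 235 285 120; 231 236 284 122; 243 237 284 119; lug centre pred [[258.1989 219.5219]
 [258.6985  52.272 ]]
```

The shim is centred and aligned between the fingers, and its nose is at the predicted row. Grasping the lug.

Request:
{"fn": "arm_command", "kwargs": {
  "rows": [
    {"ax": 0, "ay": 0, "az": 0, "x": 0, "y": 0, "z": 3, "fingers": 75},
    {"ax": 0, "ay": 0, "az": 0, "x": 0, "y": 0, "z": 2.5, "fingers": 75},
    {"ax": 0, "ay": 0, "az": 0, "x": 0, "y": 0, "z": 0, "fingers": 30},
    {"ax": 0, "ay": 0, "az": 0, "x": 0, "y": 0, "z": 0, "fingers": 20},
    {"ax": 0, "ay": 0, "az": 0, "x": 0, "y": 0, "z": 0, "fingers": 20}
  ],
  "grip_force": 60
}}

```text
time_s: 14.95
tool_pos: [0.6653, -0.1263, 0.0059]
tool_rot: [1.827, 2.554, 0.003]
force: [-0.3, -0.7, -1.9]
grip_width: 0.0349
```

Run:
```python
from h import *
np.set_printoptions(precision=4,suppress=True)
p,r,o=pose();print(p,toS(p),o["force"],o["grip_width"])
a=p,r;z=p[2]*1000;y9=down(np.radians(99))
for w in((86,-150),(86,-98),(98,-92),(98,-40)): print(w);a=plan(S(*w,z),y9,*a)
```

```text
[ 0.6653 -0.1263  0.0059] [  98.2338 -245.5898    5.8875] [-0.2991 -0.723  -1.8612] 0.03494277775525522
(86, -150)
0 xyz [4.81 0.27 0.  ] a [ 0.001 -0.     0.086]
1 xyz [ 4.82 -0.14  0.  ] a [ 0.001 -0.     0.086]
(86, -98)
0 xyz [5.2  0.06 0.  ] a [0. 0. 0.]
(98, -92)
0 xyz [0.59 1.21 0.  ] a [0. 0. 0.]
(98, -40)
0 xyz [5.2  0.06 0.  ] a [0. 0. 0.]
```

Request:
{"fn": "arm_command", "kwargs": {
  "rows": [
    {"ax": 0, "ay": 0, "az": 0.086, "x": 4.8, "y": 0.3, "z": 0, "fingers": 20},
    {"ax": 0, "ay": 0, "az": 0.086, "x": 4.8, "y": -0.1, "z": 0, "fingers": 20},
    {"ax": 0, "ay": 0, "az": 0, "x": 5.2, "y": 0.1, "z": 0, "fingers": 20},
    {"ax": 0, "ay": 0, "az": 0, "x": 0.5, "y": 1.2, "z": 0.1, "fingers": 20},
    {"ax": 0, "ay": 0, "az": 0, "x": 0, "y": 0, "z": 0.1, "fingers": 20}
  ]
}}

```text
time_s: 15.58
tool_pos: [0.6452, 0.029, 0.0051]
tool_rot: [-2.035, -2.391, -0.009]
force: [-4.0, 8.1, 16.1]
grip_width: 0.035
```

Run:
```python
from h import *
np.set_printoptions(precision=4,suppress=True)
p,r,o=pose();d=r.apply([1,0,0]);print(p,toS(p),np.degrees(np.arctan2(d[1],d[0])),o["force"],o["ft_torque"],o["grip_width"])
w=wristf(imaging.grab_frame("wrist"),o);s=imaging.grab_frame("scene");pickle.dump((w,s),open("f8.pkl","wb"))
A=np.hstack([cv2.resize(w["color"][:260,140:420],(430,399)),cv2.resize(s["color"][140:230,300:383],(368,399),interpolation=cv2.INTER_CUBIC)])[:,:,::-1]
cv2.imwrite("pics/c8.png",cv2.convertScaleAbs(A,alpha=1.7))
H=hsv(w);h,ss,v=H[...,0],H[...,1],H[...,2]
for k,m in(("yel",(h>18)&(h<36)&(ss>100)&(v>45)),("or",(h>3)&(h<16)&(ss>130)&(v>30))):
 for st,c,mm in blobs(m,100): print(k,st,c.round(1))
print("pred nose",proj(w,[p+r.apply([.116,0,-p[2]*-1-.010])]) , "foot edge ends S(73..123,38,14)",proj(w,[S(73,38,13),S(123,38,13),S(98,38,13)]))
plan(S(98,-40,p[2]*1000),down(np.radians(99)))
```

```text
[0.6452 0.029  0.0051] [100.7876 -89.0104   5.0814] 99.1923357247536 [-4.0341  8.0841 16.0653] [ 1.644   0.9323 -0.0034] 0.034971741734386406
yel [  219    24    79   269 18991] [258.7 154.9]
yel [   0  299   27   46 1094] [ 11.9 322.1]
pred nose [[258.7433  22.6004]] foot edge ends S(73..123,38,14) [[198.305  -10.0446]
 [315.2252  -7.7934]
 [256.8613  -8.9172]]
0 xyz [ 4.98 -0.22  0.03] a [ 0.004 -0.005  0.002]
```

Request:
{"fn": "arm_command", "kwargs": {
  "rows": [
    {"ax": 0, "ay": 0, "az": 0, "x": 0, "y": -0.2, "z": -0.15, "fingers": 20},
    {"ax": 0, "ay": 0, "az": 0, "x": 0, "y": 0, "z": 0, "fingers": 20},
    {"ax": 0, "ay": 0, "az": 0, "x": 1, "y": 0, "z": 0, "fingers": 20},
    {"ax": 0, "ay": 0, "az": 0, "x": 1, "y": 0, "z": 0, "fingers": 20},
    {"ax": 0, "ay": 0, "az": 0, "x": 0, "y": 0, "z": 0, "fingers": 20}
  ]
}}

```text
time_s: 16.3
tool_pos: [0.6388, 0.0456, 0.0051]
tool_rot: [2.039, 2.39, 0.003]
force: [-0.8, -0.5, 6.5]
grip_width: 0.035
```

Request:
{"fn": "arm_command", "kwargs": {
  "rows": [
    {"ax": 0, "ay": 0, "az": 0, "x": 1, "y": 0.1, "z": 0, "fingers": 20},
    {"ax": 0, "ay": 0, "az": 0, "x": 1, "y": 0, "z": 0, "fingers": 20},
    {"ax": 0, "ay": 0, "az": 0, "x": 0.9, "y": 0, "z": 0, "fingers": 20},
    {"ax": 0, "ay": 0, "az": 0, "x": 0, "y": 0, "z": 0, "fingers": 20}
  ]
}}

```text
time_s: 16.8
tool_pos: [0.6352, 0.0748, 0.0051]
tool_rot: [2.039, 2.39, 0.003]
force: [0.2, -1.8, 6.4]
grip_width: 0.0347
```

Run:
```python
from h import *
np.set_printoptions(precision=4,suppress=True)
p,r,o=pose();d=r.apply([1,0,0]);print(p,toS(p),np.degrees(np.arctan2(d[1],d[0])),o["force"],o["ft_torque"],o["grip_width"])
t=imaging.grab_frame("top");s=imaging.grab_frame("scene");pickle.dump((t,s),open("f9.pkl","wb"))
for n,f in(("s",s),("t",t)):
 H=hsv(f);h,ss,v=H[...,0],H[...,1],H[...,2]
 for k,m in(("yel",(h>18)&(h<36)&(ss>100)&(v>45)),("or",(h>3)&(h<16)&(ss>130)&(v>30))):
  for st,c,mm in blobs(m,15):
   P=toS(onplane(f,c,.02)[0])
   if 50<P[0]<150 and -120<P[1]<120: 
    q=[toS(x)[:2].round(0).tolist() for x in onplane(f,np.argwhere(mm)[:,::-1],.01)]; q=np.array(q);print(n,k,st,c,P,"min",q.min(0),"max",q.max(0))
```

```text
[0.6352 0.0748 0.0051] [ 97.5277 -42.2438   5.0741] 99.07114461246087 [ 0.1823 -1.7814  6.4132] [-0.2494  0.1152  0.019 ] 0.03472597165261188
s yel [351 190   4   8  23] [352.2174 194.    ] [100.5711  22.9234  20.    ] min [84. 21.] max [103.  48.]
s yel [329 196  14  20 195] [336.1692 205.4667] [ 95.482  -45.2127  20.    ] min [ 67. -64.] max [119.   3.]
s or [356 176  13  19 114] [362.1754 182.9035] [94.0384 82.5784 20.    ] min [57. 55.] max [119. 116.]
t yel [198 158   3   9  21] [199.     162.5714] [ 88.2492 -55.4543  20.    ] min [ 81. -57.] max [102. -51.]
t yel [174 165  11   6  38] [178.8947 167.8421] [81.1975 -1.7559 20.    ] min [ 78. -13.] max [91. 14.]
```

Request:
{"fn": "arm_command", "kwargs": {
  "rows": [
    {"ax": 0, "ay": 0, "az": 0, "x": 0.5, "y": 0, "z": 0, "fingers": 20},
    {"ax": 0, "ay": 0, "az": 0, "x": 0, "y": 0, "z": -0.1, "fingers": 20},
    {"ax": 0, "ay": 0, "az": 0, "x": 0, "y": 0, "z": 0, "fingers": 65},
    {"ax": 0, "ay": 0, "az": 0, "x": 0, "y": 0, "z": 0, "fingers": 65},
    {"ax": 0, "ay": 0, "az": 0, "x": 0, "y": 0, "z": 0, "fingers": 65}
  ]
}}

```text
time_s: 17.52
tool_pos: [0.6338, 0.0783, 0.0054]
tool_rot: [-2.04, -2.388, -0.002]
force: [-0.4, -0.8, 0.2]
grip_width: 0.0555
```

Request:
{"fn": "arm_command", "kwargs": {
  "rows": [
    {"ax": 0, "ay": 0, "az": 0, "x": 0, "y": 0, "z": -3, "fingers": 65},
    {"ax": 0, "ay": 0, "az": 0, "x": -1, "y": 0, "z": -5, "fingers": 65},
    {"ax": 0, "ay": 0, "az": 0, "x": -3, "y": -2, "z": -5, "fingers": 75},
    {"ax": 0, "ay": 0, "az": 0, "x": -5, "y": -3, "z": 0, "fingers": 75},
    {"ax": 0, "ay": 0, "az": 0, "x": -3, "y": -4, "z": 0, "fingers": 75}
  ]
}}

```text
time_s: 18.15
tool_pos: [0.5638, -0.0574, 0.1365]
tool_rot: [2.041, 2.385, 0.003]
force: [0.3, -1.2, 0.0]
grip_width: 0.0643
```

Request:
{"fn": "arm_command", "kwargs": {
  "rows": [
    {"ax": 0, "ay": 0, "az": 0, "x": 0, "y": 0, "z": 0, "fingers": 75},
    {"ax": 0, "ay": 0, "az": 0, "x": 0, "y": 0, "z": 0, "fingers": 75}
  ]
}}

```text
time_s: 18.4
tool_pos: [0.5641, -0.054, 0.1355]
tool_rot: [-2.04, -2.388, -0.003]
force: [0.2, 0.6, 0.1]
grip_width: 0.0641
```

Run:
```python
from h import *
np.set_printoptions(precision=4,suppress=True)
p,r,o=pose();print(p,toS(p),o["force"])
w=wristf(imaging.grab_frame("wrist"),o);t=imaging.grab_frame("top");s=imaging.grab_frame("scene");pickle.dump((w,t,s),open("f10.pkl","wb"))
for n,f in(("w",w),("s",s),("t",t)):
 H=hsv(f);h,ss,v=H[...,0],H[...,1],H[...,2]
 for k,m in(("yel",(h>15)&(h<36)&(ss>100)&(v>40)),("or",(h>3)&(h<15)&(ss>130)&(v>30)),("red",((h<4)|(h>174))&(ss>130)&(v>30)),("blk",v<30)):
  for st,c,mm in blobs(m,25):
   P=toS(onplane(f,c,.02)[0])
   if st[4]<3000 and -60<P[0]<150 and -230<P[1]<120:
    q=np.array([toS(x)[:2] for x in onplane(f,np.argwhere(mm)[:,::-1],.02)]).round(0);print(n,k,st,c.round(1),P,"min",q.min(0),"max",q.max(0))
# bar axis in wrist: black rows
```

```text
[ 0.5641 -0.054   0.1355] [   8.5987 -159.4576  135.5456] [0.2018 0.614  0.0668]
w yel [213 119  33  35 953] [228.7 136.3] [ -20.9092 -105.0717   20.    ] min [ -36. -121.] max [ -5. -89.]
w red [ 190  172   37   41 1133] [207.9 195.3] [ -43.4753 -164.2283   20.    ] min [ -62. -182.] max [ -25. -140.]
w blk [219  27   9   5  31] [222.9  29.1] [-23.7386 -15.8317  20.    ] min [-27. -17.] max [-20. -14.]
w blk [258  26  27   8 132] [270.5  29.8] [ 16.6329 -15.8802  20.    ] min [  6. -18.] max [ 28. -13.]
w blk [ 217   59   37   65 1836] [235.   90.6] [-14.2615 -64.3884  20.    ] min [-31. -93.] max [  2. -39.]
w blk [ 205  151   38   92 1864] [223.4 194.2] [ -27.7103 -162.915    20.    ] min [ -49. -217.] max [  -8. -119.]
s yel [284 186  13  14 106] [291.  191.9] [-31.0321 -80.5769  20.    ] min [ -54. -107.] max [ -9. -60.]
s yel [330 189  33  26 426] [344.3 201.3] [101.9632 -17.0543  20.    ] min [ 74. -69.] max [124.  41.]
s or [350 174  19  21 267] [358.5 184. ] [88.9651 71.5735 20.    ] min [47. 41.] max [124. 103.]
t yel [161 155  21  18 243] [169.9 163.9] [94.6563 20.4998 20.    ] min [ 75. -11.] max [114.  44.]
t or [151 152  11  22 165] [156.4 162.2] [103.5511  55.098   20.    ] min [75. 44.] max [132.  66.]
t blk [248 149  18  41 111] [256.8 169.3] [  51.1055 -203.2306   20.    ] min [   3. -231.] max [ 102. -174.]
t blk [244 194  13   7  28] [248.5 197.1] [ -18.3283 -172.5705   20.    ] min [ -26. -192.] max [  -9. -160.]
t blk [244 197  17   8  36] [253.8 202.2] [ -33.2777 -184.5082   20.    ] min [ -40. -202.] max [ -21. -159.]
```

The shim lies under the foot: x 75–114 mm, inside the foot's roughly 75–128 mm span in the stand frame. Next I'll locate the locked bar for the regrasp.

Run:
```python
from h import *
np.set_printoptions(precision=4,suppress=True)
w,t,s=pickle.load(open("f10.pkl","rb"))
H=hsv(w);h,ss,v=H[...,0],H[...,1],H[...,2]
g=onplane(w,[228.7,136.3],.050)[0];print("grip",g,toS(g))
C=[]
for row in list(range(64,120,4))+[124,130,136,142,148]:
    m=(v[row]<45)|((h[row]>15)&(h[row]<36)&(ss[row]>100)); c=np.flatnonzero(m[205:262])+205
    if len(c)>15:C.append((c.min()/2+c.max()/2,row,len(c)))
C=np.array(C);print(C[:,[0,2]].T)
P=onplane(w,C[:,:2],.050);k=np.polyfit(P[:,1],P[:,0],1);yaw=np.arctan2(1,k[0]);print("yaw",np.degrees(yaw),"swing",YS-yaw)
a=plan((g[0],g[1],.075),down(yaw),n=4);plan((g[0],g[1],.031),down(yaw),*a)
```

```text
grip [ 0.5299 -0.0012  0.05  ] [ -17.5907 -102.2214   50.    ]
[[238.5 238.5 237.5 237.5 236.  236.  236.5 236.5 235.  235.  234.  234.
  233.  233.5 232.  231.  230.5 228.5 229. ]
 [ 34.   34.   34.   34.   31.   33.   34.   34.   33.   33.   33.   33.
   33.   34.   35.   33.   34.   32.   33. ]]
yaw 90.25331730884213 swing 0.14044110682394306
0 xyz [ 1.42 -0.65  1.51] a [ 0.    -0.     0.039]
1 xyz [ 1.4  -0.7   1.51] a [ 0.    -0.     0.039]
2 xyz [ 1.37 -0.76  1.51] a [ 0.    -0.     0.039]
3 xyz [ 1.34 -0.81  1.51] a [ 0.    -0.     0.039]
0 xyz [0.  0.  4.4] a [0. 0. 0.]
```

Request:
{"fn": "arm_command", "kwargs": {
  "rows": [
    {"ax": 0, "ay": 0, "az": 0.039, "x": 1.4, "y": -0.6, "z": 1.5, "fingers": 75},
    {"ax": 0, "ay": 0, "az": 0.039, "x": 1.4, "y": -0.7, "z": 1.5, "fingers": 75},
    {"ax": 0, "ay": 0, "az": 0.039, "x": 1.4, "y": -0.8, "z": 1.5, "fingers": 70},
    {"ax": 0, "ay": 0, "az": 0.039, "x": 1.3, "y": -0.8, "z": 1.5, "fingers": 65},
    {"ax": 0, "ay": 0, "az": 0, "x": 0, "y": 0, "z": 0, "fingers": 65}
  ],
  "grip_force": 120
}}

```text
time_s: 19.18
tool_pos: [0.5281, -0.0011, 0.0741]
tool_rot: [-2.216, -2.223, 0.002]
force: [-0.1, -1.2, -0.2]
grip_width: 0.0553
```

Request:
{"fn": "arm_command", "kwargs": {
  "rows": [
    {"ax": 0, "ay": 0, "az": 0, "x": 0, "y": 0, "z": 2.4, "fingers": 65},
    {"ax": 0, "ay": 0, "az": 0, "x": 0, "y": 0, "z": 2.0, "fingers": 65},
    {"ax": 0, "ay": 0, "az": 0, "x": 0, "y": 0, "z": 0, "fingers": 65},
    {"ax": 0, "ay": 0, "az": 0, "x": 0, "y": 0, "z": 0, "fingers": 65}
  ]
}}

```text
time_s: 19.68
tool_pos: [0.5299, -0.0029, 0.0319]
tool_rot: [-2.221, -2.222, -0.002]
force: [0.2, -0.0, -0.3]
grip_width: 0.0552
```

Run:
```python
from h import *
np.set_printoptions(precision=4,suppress=True)
p,r,o=pose();d=r.apply([1,0,0]);print(p,toS(p),np.degrees(np.arctan2(d[1],d[0])),d[2],o["force"],o["grip_width"])
```

```text
[ 0.5299 -0.0029  0.0319] [ -17.8578 -103.9603   31.893 ] 90.02279311177224 0.0010063858040302953 [ 0.1678 -0.0318 -0.2766] 0.055221902559976464
```

Request:
{"fn": "arm_command", "kwargs": {
  "rows": [
    {"ax": 0, "ay": 0, "az": 0, "x": 0, "y": 0, "z": 0, "fingers": 10},
    {"ax": 0, "ay": 0, "az": 0, "x": 0, "y": 0, "z": 0, "fingers": 0},
    {"ax": 0, "ay": 0, "az": 0, "x": 0, "y": 0, "z": 0, "fingers": 0},
    {"ax": 0, "ay": 0.01, "az": 0, "x": 0, "y": 0, "z": 0.3, "fingers": 0},
    {"ax": 0, "ay": 0.015, "az": 0, "x": 0, "y": 0, "z": 0.2, "fingers": 0}
  ]
}}

```text
time_s: 20.3
tool_pos: [0.5301, -0.0025, 0.0274]
tool_rot: [-2.207, -2.209, -0.032]
force: [-3.1, -1.0, 12.3]
grip_width: 0.0217
```

Request:
{"fn": "arm_command", "kwargs": {
  "rows": [
    {"ax": 0, "ay": 0, "az": 0, "x": 0, "y": 0, "z": 0, "fingers": 0},
    {"ax": 0, "ay": 0, "az": -0.03, "x": 0, "y": 0.5, "z": 0, "fingers": 0},
    {"ax": 0, "ay": 0, "az": 0, "x": 0, "y": 0, "z": 0, "fingers": 0}
  ]
}}

```text
time_s: 20.68
tool_pos: [0.5339, -0.0024, 0.0272]
tool_rot: [-2.172, -2.242, -0.03]
force: [-4.3, -1.0, 12.3]
grip_width: 0.0214
```

Run:
```python
from h import *
np.set_printoptions(precision=4,suppress=True)
p,r,o=pose();d=r.apply([1,0,0]);print(p,toS(p),np.degrees(np.arctan2(d[1],d[0])),d[2],o["force"],o["ft_torque"],o["grip_width"])
print(tipnow()[0])
```

```text
[ 0.5339 -0.0024  0.0272] [ -13.8397 -103.9845   27.179 ] 91.82067328924579 0.027611761027632884 [-4.3125 -1.0118 12.324 ] [0.7773 1.0711 0.5203] 0.021440254797059778
[ 5.0903 62.6866 38.8151]
```

Request:
{"fn": "arm_command", "kwargs": {
  "rows": [
    {"ax": 0, "ay": 0, "az": -0.03, "x": 0, "y": 0.5, "z": 0, "fingers": 0},
    {"ax": 0, "ay": 0, "az": -0.03, "x": 0, "y": 0.5, "z": 0, "fingers": 0},
    {"ax": 0, "ay": 0, "az": -0.03, "x": 0, "y": 0.5, "z": 0, "fingers": 0},
    {"ax": 0, "ay": 0, "az": -0.02, "x": 0, "y": 0.3, "z": 0, "fingers": 0},
    {"ax": 0, "ay": 0, "az": 0, "x": 0, "y": 0, "z": 0, "fingers": 0}
  ]
}}

```text
time_s: 21.3
tool_pos: [0.549, -0.0008, 0.0265]
tool_rot: [-2.041, -2.357, -0.026]
force: [-10.0, -0.6, 12.9]
grip_width: 0.021
```

Run:
```python
from h import *
np.set_printoptions(precision=4,suppress=True)
p,r,o=pose();d=r.apply([1,0,0]);print(p,toS(p),np.degrees(np.arctan2(d[1],d[0])),d[2],o["force"],o["ft_torque"],o["grip_width"])
T=p+r.apply([.165,0,-.007]);print(toS(T),"at hook",toS(p+r.apply([-.051,0,-.007])))
import h;h.TIP=np.array([.165,0,-.007]);a=p,r
for al in(.1,.2,.3,.4):
  q=barat(62.5,al,0,2);print(al,q[2]);a=plan(q[0],q[1],*a)
q=barat(5,.42,3,2);plan(q[0],q[1],*a)
```

```text
[ 0.549  -0.0008  0.0265] [   1.2702 -104.6117   26.5141] 98.21251437269115 0.028879986572129448 [-10.012   -0.587   12.8508] [0.9808 2.2704 1.028 ] 0.021008434555491763
[ 1.5401 60.1171 38.2764] at hook [   1.2104 -155.7925   32.0383]
0.1 [62.5    30.7893]
0 xyz [ 0.26  0.07 -1.37] a [-0.003 -0.129 -0.001]
0.2 [62.5    24.5747]
0 xyz [ 0.07  0.   -1.03] a [-0.  -0.1  0. ]
0.3 [62.5    18.2275]
0 xyz [ 0.14 -0.   -1.03] a [ 0.  -0.1 -0. ]
0.4 [62.5    11.6039]
0 xyz [ 0.21 -0.   -1.02] a [ 0.  -0.1  0. ]
0 xyz [-3.19 -0.   -0.32] a [ 0.   -0.01 -0.  ]
1 xyz [-3.19 -0.   -0.28] a [ 0.   -0.01 -0.  ]
```

Request:
{"fn": "arm_command", "kwargs": {
  "rows": [
    {"ax": 0, "ay": -0.03, "az": 0, "x": 0, "y": 0, "z": -0.4, "fingers": 0},
    {"ax": 0, "ay": -0.05, "az": 0, "x": 0.1, "y": 0, "z": -0.5, "fingers": 0},
    {"ax": 0, "ay": -0.05, "az": 0, "x": 0.1, "y": 0, "z": -0.5, "fingers": 0},
    {"ax": 0, "ay": -0.05, "az": 0, "x": 0, "y": 0, "z": -0.5, "fingers": 0},
    {"ax": 0, "ay": 0, "az": 0, "x": 0, "y": 0, "z": 0, "fingers": 0}
  ]
}}

```text
time_s: 21.92
tool_pos: [0.5507, 0.0018, 0.0458]
tool_rot: [1.978, 2.282, -0.152]
force: [-3.8, -0.7, 8.6]
grip_width: 0.021
```

Request:
{"fn": "arm_command", "kwargs": {
  "rows": [
    {"ax": 0, "ay": -0.05, "az": 0, "x": 0, "y": 0, "z": -0.5, "fingers": 0},
    {"ax": 0, "ay": -0.05, "az": 0, "x": 0, "y": 0, "z": -0.5, "fingers": 0},
    {"ax": 0, "ay": -0.05, "az": 0, "x": 0, "y": 0, "z": -0.5, "fingers": 0},
    {"ax": 0, "ay": 0, "az": 0, "x": 0, "y": 0, "z": 0, "fingers": 0}
  ]
}}

```text
time_s: 22.42
tool_pos: [0.5514, 0.0055, 0.0606]
tool_rot: [1.897, 2.188, -0.287]
force: [-2.7, 2.2, 9.6]
grip_width: 0.0216
```

```bash
sed -i 's/^TIP=.*/TIP=np.array([0.165,0,-0.007])/' h.py
python3 - <<'E'
from h import *
np.set_printoptions(precision=4,suppress=True)
p,r,o=pose();print(p,o["force"],o["ft_torque"],o["grip_width"]);t,d=tipnow();print(t,-d[2]); a=np.arcsin(-d[2])
q=barat(t[1],a,3);print("line z for c=3",q[2],"c0",barat(t[1],a,0)[2])
q=barat(0,a,3,t[0]);plan(q[0],q[1])
E
```

```text
[0.5514 0.0055 0.0606] [-2.6974  2.2254  9.5824] [1.3054 0.8791 0.0891] 0.02162776123254584
[ 5.09   60.8086 17.8055] 0.29981117111089806
line z for c=3 [60.8086 21.6131] c0 [60.8086 18.4685]
0 xyz [-3.24  0.04 -0.18] a [ 0.001  0.    -0.002]
1 xyz [-3.24  0.03 -0.18] a [ 0.001  0.    -0.002]
```

The bar slopes 0.30 rad with its tip well below the edge, so the trainer now rests on the shim. I'll lift the bar off the ridge and withdraw it along its axis.

Request:
{"fn": "arm_command", "kwargs": {
  "rows": [
    {"ax": 0, "ay": 0, "az": 0, "x": 0, "y": 0, "z": -0.4, "fingers": 0},
    {"ax": 0, "ay": 0, "az": 0, "x": -2, "y": 0, "z": 0, "fingers": 0},
    {"ax": 0, "ay": 0, "az": 0, "x": -2.5, "y": 0, "z": 0, "fingers": 0},
    {"ax": 0, "ay": 0, "az": 0, "x": -2.5, "y": 0, "z": 0, "fingers": 0},
    {"ax": 0, "ay": 0, "az": 0, "x": 0, "y": 0, "z": 0, "fingers": 0}
  ]
}}

```text
time_s: 23.05
tool_pos: [0.5602, -0.0639, 0.0856]
tool_rot: [1.904, 2.18, -0.287]
force: [-0.0, 0.3, -4.2]
grip_width: 0.0209
```

Run:
```python
from h import *
np.set_printoptions(precision=4,suppress=True)
p,r,o=pose();print(p,o["force"],o["ft_torque"],o["q"]);print(tipnow())
a=plan(p+[0,0,.12],down(YS),n=3)
print("over");a=plan((.467,-.281,.17),down(np.radians(171.5)),*a)
print("dn");plan((.467,-.281,.006),down(np.radians(171.5)),*a)
```

```text
[ 0.5602 -0.0639  0.0856] [-0.0445  0.2682 -4.1546] [0.4442 0.0985 0.025 ] [-0.8388  0.677   0.9099  2.0355 -0.3583  0.6487  0.3621]
(array([ 4.8689, -9.1309, 42.7498]), array([-0.1279,  0.9452, -0.3004]))
0 xyz [-1.2   0.02 -3.82] a [ 0.001  0.102 -0.003]
1 xyz [-0.81  0.01 -3.92] a [ 0.001  0.102 -0.003]
2 xyz [-0.41  0.01 -3.98] a [ 0.001  0.102 -0.003]
over
0 xyz [-2.52 -1.54  0.45] a [ 0.    0.   -0.16]
1 xyz [-2.24 -1.92  0.45] a [ 0.    0.   -0.16]
2 xyz [-1.91 -2.26  0.45] a [ 0.    0.   -0.16]
3 xyz [-1.52 -2.53  0.45] a [ 0.    0.   -0.16]
4 xyz [-1.1  -2.74  0.45] a [ 0.    0.   -0.16]
5 xyz [-0.65 -2.88  0.45] a [ 0.    0.   -0.16]
6 xyz [-0.18 -2.95  0.45] a [ 0.    0.   -0.16]
7 xyz [ 0.29 -2.94  0.45] a [ 0.    0.   -0.16]
dn
0 xyz [0.   0.   5.47] a [0. 0. 0.]
1 xyz [0.   0.   5.47] a [0. 0. 0.]
2 xyz [0.   0.   5.47] a [0. 0. 0.]
```

Request:
{"fn": "arm_command", "kwargs": {
  "rows": [
    {"ax": 0, "ay": 0.102, "az": 0, "x": -1.2, "y": 0, "z": -3.8, "fingers": 0},
    {"ax": 0, "ay": 0.102, "az": 0, "x": -0.8, "y": 0, "z": -3.9, "fingers": 0},
    {"ax": 0, "ay": 0.102, "az": 0, "x": -0.4, "y": 0, "z": -4, "fingers": 0},
    {"ax": 0, "ay": 0, "az": -0.16, "x": -2.5, "y": -1.5, "z": 0.4, "fingers": 0},
    {"ax": 0, "ay": 0, "az": -0.16, "x": -2.2, "y": -1.9, "z": 0.4, "fingers": 0}
  ]
}}

```text
time_s: 23.68
tool_pos: [0.5367, -0.1149, 0.1965]
tool_rot: [1.647, 2.673, 0.007]
force: [-1.0, 0.4, -4.0]
grip_width: 0.0208
```

Request:
{"fn": "arm_command", "kwargs": {
  "rows": [
    {"ax": 0, "ay": 0, "az": -0.16, "x": -1.9, "y": -2.3, "z": 0.4, "fingers": 0},
    {"ax": 0, "ay": 0, "az": -0.16, "x": -1.5, "y": -2.5, "z": 0.4, "fingers": 0},
    {"ax": 0, "ay": 0, "az": -0.16, "x": -1.1, "y": -2.7, "z": 0.4, "fingers": 0},
    {"ax": 0, "ay": 0, "az": -0.16, "x": -0.6, "y": -2.9, "z": 0.4, "fingers": 0},
    {"ax": 0, "ay": 0, "az": -0.16, "x": -0.2, "y": -3, "z": 0.4, "fingers": 0}
  ]
}}

```text
time_s: 24.3
tool_pos: [0.4771, -0.25, 0.1752]
tool_rot: [0.476, 3.103, 0.005]
force: [0.1, -0.7, -3.5]
grip_width: 0.021
```

Request:
{"fn": "arm_command", "kwargs": {
  "rows": [
    {"ax": 0, "ay": 0, "az": -0.16, "x": 0.3, "y": -2.9, "z": 0.4, "fingers": 0},
    {"ax": 0, "ay": 0, "az": 0, "x": 0, "y": 0, "z": 0, "fingers": 0},
    {"ax": 0, "ay": 0, "az": 0, "x": 0, "y": 0, "z": 0, "fingers": 0}
  ]
}}

```text
time_s: 24.68
tool_pos: [0.4662, -0.2756, 0.1714]
tool_rot: [0.237, 3.13, 0.005]
force: [0.7, 0.4, -3.4]
grip_width: 0.0213
```

Run:
```python
from h import *
np.set_printoptions(precision=4,suppress=True)
p,r,o=pose();d=r.apply([1,0,0]);print(p,d,o["force"],o["ft_torque"])
w=imaging.grab_frame("wrist")
yaw=np.radians(171.5)
a=plan((.467,-.281,.03),down(yaw))
# trainer check: top view
t=imaging.grab_frame("top");t0=pickle.load(open("f0.pkl","rb"))["top"];pickle.dump((w,t),open("f11.pkl","wb"))
for f in(t0,t):
  H=hsv(f);m=(H[...,2]<40)&(H[...,1]<110)
  print([c.round(1).tolist() for st,c,mm in blobs(m,60) if c[0]<150 and 120<c[1]<240])
```

```text
[ 0.4662 -0.2756  0.1714] [-0.9886  0.1506 -0.0025] [ 0.6987  0.3689 -3.3656] [-0.0154 -0.0446  0.0207]
0 xyz [-0.03 -0.21  4.72] a [ 0.001  0.001 -0.001]
1 xyz [-0.03 -0.2   4.72] a [ 0.001  0.001 -0.001]
2 xyz [-0.04 -0.19  4.72] a [ 0.001  0.001 -0.001]
[[127.1, 147.0], [122.6, 181.0], [94.7, 185.2], [100.7, 216.4]]
[[124.4, 147.3], [120.0, 181.9], [92.7, 185.4]]
```

Request:
{"fn": "arm_command", "kwargs": {
  "rows": [
    {"ax": 0, "ay": 0, "az": 0, "x": 0, "y": -0.3, "z": 5.5, "fingers": 0},
    {"ax": 0, "ay": 0, "az": 0, "x": 0, "y": -0.2, "z": 5.5, "fingers": 0},
    {"ax": 0, "ay": 0, "az": 0, "x": 0, "y": 0, "z": 3.5, "fingers": 0},
    {"ax": 0, "ay": 0, "az": 0, "x": 0, "y": 0, "z": 1, "fingers": 0},
    {"ax": 0, "ay": 0, "az": 0, "x": 0, "y": 0, "z": 0, "fingers": 0}
  ]
}}

```text
time_s: 25.4
tool_pos: [0.4668, -0.2804, 0.0171]
tool_rot: [0.234, 3.129, 0.004]
force: [-0.4, -0.6, -3.0]
grip_width: 0.0211
```

Request:
{"fn": "arm_command", "kwargs": {
  "rows": [
    {"ax": 0, "ay": 0, "az": 0, "x": 0, "y": 0, "z": 0.5, "fingers": 0},
    {"ax": 0, "ay": 0, "az": 0, "x": 0, "y": 0, "z": 0.3, "fingers": 0},
    {"ax": 0, "ay": 0, "az": 0, "x": 0, "y": 0, "z": 0, "fingers": 0}
  ]
}}

```text
time_s: 25.78
tool_pos: [0.4665, -0.2807, 0.0092]
tool_rot: [0.235, 3.129, 0.004]
force: [-0.1, -0.3, -2.7]
grip_width: 0.0212
```

Request:
{"fn": "arm_command", "kwargs": {
  "rows": [
    {"ax": 0, "ay": 0, "az": 0, "x": 0, "y": 0, "z": 0.3, "fingers": 0},
    {"ax": 0, "ay": 0, "az": 0, "x": 0, "y": 0, "z": 0.2, "fingers": 0},
    {"ax": 0, "ay": 0, "az": 0, "x": 0, "y": 0, "z": 0, "fingers": 0}
  ]
}}

```text
time_s: 26.15
tool_pos: [0.467, -0.281, 0.0064]
tool_rot: [0.235, 3.127, 0.006]
force: [-5.6, 4.9, 27.2]
grip_width: 0.0209
```

Request:
{"fn": "arm_command", "kwargs": {
  "rows": [
    {"ax": 0, "ay": 0, "az": 0, "x": 0, "y": 0, "z": 0, "fingers": 30},
    {"ax": 0, "ay": 0, "az": 0, "x": 0, "y": 0, "z": 0, "fingers": 50},
    {"ax": 0, "ay": 0, "az": 0, "x": 0, "y": 0, "z": 0, "fingers": 60},
    {"ax": 0, "ay": 0, "az": 0, "x": 0, "y": 0, "z": -1, "fingers": 60},
    {"ax": 0, "ay": 0, "az": 0, "x": 0, "y": 0, "z": -4, "fingers": 70}
  ]
}}

```text
time_s: 26.78
tool_pos: [0.4647, -0.2801, 0.0532]
tool_rot: [-0.235, -3.132, -0.006]
force: [0.3, -0.2, -0.3]
grip_width: 0.0602
```

Request:
{"fn": "arm_command", "kwargs": {
  "rows": [
    {"ax": 0, "ay": 0, "az": 0, "x": 0, "y": 0, "z": -5, "fingers": 80},
    {"ax": 0, "ay": 0, "az": 0, "x": 0, "y": -4, "z": -5, "fingers": 80},
    {"ax": 0, "ay": 0, "az": 0, "x": 0, "y": -5, "z": -4, "fingers": 80},
    {"ax": 0, "ay": 0, "az": 0, "x": 0, "y": 0, "z": 0, "fingers": 80},
    {"ax": 0, "ay": 0, "az": 0, "x": 0, "y": 0, "z": 0, "fingers": 80}
  ]
}}

```text
time_s: 27.4
tool_pos: [0.4522, -0.3674, 0.1913]
tool_rot: [0.235, 3.129, 0.006]
force: [-0.9, 0.1, 0.1]
grip_width: 0.0687
```

Run:
```python
from h import *
np.set_printoptions(precision=4,suppress=True)
p,r,o=pose();print(p,o["force"],o["time_s"])
t=imaging.grab_frame("top");s=imaging.grab_frame("scene");F0=pickle.load(open("f0.pkl","rb"));pickle.dump((t,s),open("f12.pkl","wb"))
def cir(f):
  H=hsv(f);m=(H[...,2]<40)&(H[...,1]<110);return [c for st,c,mm in blobs(m,34)]
# 4 black panel marks: triangulate top+scene, before and after -> panel tilt
def tri(f,g,a,b):
  c1,d1=ray(f,a);c2,d2=ray(g,b);A=np.c_[d1[0],-d2[0]];k=np.linalg.lstsq(A,c2-c1,rcond=None)[0];return (c1+k[0]*d1[0]+c2+k[1]*d2[0])/2
T0=[(127.1,147.0),(122.6,181.0),(94.7,185.2),(100.7,216.4)];S0=[(381.2,158.4),(359.3,144.1),(371.6,133.5),(348.1,125.7)]
near=lambda L,q:min(L,key=lambda c:np.hypot(*(c-np.array(q))))
for f,g in((F0["top"],F0["scene"]),(t,s)):
  ct,cs=cir(f),cir(g);P=np.array([tri(f,g,near(ct,a),near(cs,b)) for a,b in zip(T0,S0)])
  c=P.mean(0);n=np.linalg.svd(P-c)[2][2];n*=np.sign(n[2]);print("centre",c,"normal",n,"z",P[:,2]); print("tilt to stand:",np.array([n@UX,n@UY]))
for nme,a,b in(("top",F0["top"],t),("scene",F0["scene"],s)):
 for k,fn in(("yel",lambda H:(H[...,0]>18)&(H[...,0]<36)&(H[...,1]>110)&(H[...,2]>45)),("red",lambda H:((H[...,0]<5)|(H[...,0]>174))&(H[...,1]>140)&(H[...,2]>50)),("or",lambda H:(H[...,0]>4)&(H[...,0]<16)&(H[...,1]>130)&(H[...,2]>50))):
  print(nme,k,[(c.round(0).tolist(),int(st[4])) for st,c,_ in blobs(fn(hsv(a)),60)],"->",[(c.round(0).tolist(),int(st[4])) for st,c,_ in blobs(fn(hsv(b)),60)])
A=np.hstack([t["color"][60:330,60:350],s["color"][100:370,100:400]])[:,:,::-1]
cv2.imwrite("pics/end.png",cv2.convertScaleAbs(cv2.resize(A,(800,366),interpolation=cv2.INTER_CUBIC),alpha=1.6))
```

```text
[ 0.4522 -0.3674  0.1913] [-0.9395  0.1092  0.0862] 27.4
centre [0.5623 0.2495 0.1162] normal [ 0.0155 -0.0463  0.9988] z [0.1131 0.1154 0.1183 0.1181]
tilt to stand: [ 0.0086 -0.0481]
centre [0.5761 0.2564 0.1135] normal [-0.0542  0.1292  0.9901] z [0.1199 0.1193 0.1207 0.0942]
tilt to stand: [-0.0349  0.1357]
top yel [([21.0, 72.0], 1408), ([253.0, 156.0], 682), ([330.0, 226.0], 106), ([243.0, 267.0], 711), ([156.0, 278.0], 689)] -> [([21.0, 72.0], 1432), ([181.0, 163.0], 500), ([330.0, 226.0], 107), ([243.0, 267.0], 709), ([156.0, 278.0], 690)]
top red [([445.0, 77.0], 1352), ([240.0, 88.0], 294), ([242.0, 204.0], 115)] -> [([445.0, 77.0], 1563), ([240.0, 88.0], 291), ([242.0, 204.0], 115)]
top or [([8.0, 54.0], 240), ([499.0, 77.0], 351), ([446.0, 93.0], 422), ([128.0, 147.0], 123), ([158.0, 164.0], 100), ([124.0, 182.0], 121), ([96.0, 185.0], 127), ([425.0, 198.0], 546), ([101.0, 217.0], 128)] -> [([8.0, 54.0], 242), ([499.0, 77.0], 357), ([446.0, 93.0], 426), ([125.0, 148.0], 122), ([157.0, 164.0], 109), ([121.0, 183.0], 114), ([93.0, 186.0], 115), ([425.0, 197.0], 508), ([99.0, 218.0], 116)]
scene yel [([285.0, 149.0], 288), ([498.0, 163.0], 954), ([238.0, 179.0], 479), ([297.0, 239.0], 606), ([189.0, 232.0], 85)] -> [([285.0, 149.0], 285), ([498.0, 163.0], 953), ([238.0, 179.0], 477), ([344.0, 202.0], 392), ([189.0, 231.0], 81)]
scene red [([366.0, 272.0], 306), ([162.0, 378.0], 66)] -> [([366.0, 272.0], 273), ([162.0, 378.0], 66)]
scene or [([381.0, 159.0], 70), ([357.0, 188.0], 242), ([110.0, 297.0], 300)] -> [([381.0, 156.0], 65), ([356.0, 185.0], 260), ([110.0, 296.0], 600)]
```

View pics/end.png

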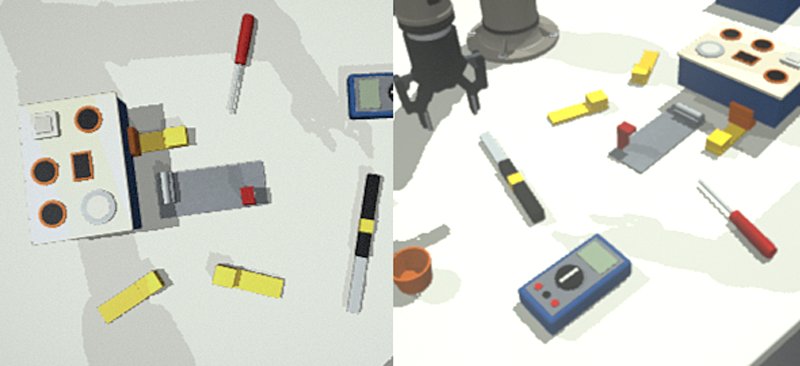

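Final picture: the shim's lug sticks out below the orange foot (top crop (165,138)), the bar lies flat and clear at (365,245), and the hook is empty. The other yellow shims, screwdriver and multimeter are where they were. Three triangulated panel marks are at z = 119.9, 119.3 and 120.7 mm, so the panel is level (they were 113.1 to 118.3 mm before). Handing in.

```bash
python3 -c "
from station import close_job
print(close_job())"
```

```text
the job is handed in; nothing more can be done
None
```

The job was handed in at about 27.5 s of the 72 s limit; no verdict came back. I levered the trainer's edge up with the pry bar and locked the handle under the red hook, where it held by itself. Then I slid the farthest of the three yellow shims about 40 mm in under the orange foot. Finally I freed the bar, let the trainer down on the shim, and laid the bar flat on the table where it first lay.

**Checks that passed:**
- **Level:** three marks on the trainer's panel now sit at 119.9, 119.3 and 120.7 mm, against 113.1 to 118.3 mm before.
- **Shim:** it spans about 75–114 mm in the stand's x, inside the foot's roughly 75–128 mm.
- **Other things on the table:** the two other shims, the screwdriver and the wall box have not moved by more than a pixel. The multimeter looks undisturbed in the last picture, but I did not measure it.
- **Force:** the largest reading I saw was 27 N on the wrist, when setting the bar down.

**Checks that failed or disagreed:**
- **Fourth panel mark:** it came out at 94 mm and spoilt the automatic plane fit. I took it for a mismatch between the two views and judged level from the other three marks.
- **Trainer shift:** the panel marks moved about 1 pixel less in the top view than levelling alone should give. That suggests the trainer shifted about 2–3 mm, which I did not correct.

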